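# Wedge the rocking stock stand

## Robot

A 7-joint arm with a two-finger parallel gripper is mounted at the origin on the work surface. World frame = base frame: x ahead of the robot, y to its left, z up, the work surface at z = 0. Lengths are in m, angles in rad, forces in N, time in s.
With the tool pointing down it reaches from about 0.35 to 0.9 m from the base axis. Payload 7.2 kg.
Tool frame: the origin (TCP) lies midway between the tips of the shut fingers; the grasp point (between the pads) lies 19 mm behind it; z points along the fingers, x is the direction in which the jaws open and shut, and the axes are right-handed (so a half turn about z gives the same grasp; the last joint's range is limited). The gripper opens to 85 mm and grips with 20 to 120 N. Pads are 22 mm wide; open, the fingers measure 114 mm over their backs; the gripper's body (76 mm by 85 mm) begins 54 mm behind the grasp point. The pads swing forward as they close: fully open they stand 13 mm farther back than shut.
Start: joints at [1.056, 0.411, -0.013, 1.596, 0.006, 1.134, -0.082], TCP at [0.27, -0.564, 0.231] pointing down, gripper open.
Joint ranges: [-2.95, 2.95], [-0.29, 1.99], [-1.47, 1.44], [0.14, 2.54], [-1.03, 4.17], [0.13, 1.85], [-2.86, 2.86]. Speed limits (rad/s): [2.39, 2.39, 3.01, 3.01, 3.14, 3.14, 3.14].

## Interface

Orientations are given as [roll, pitch, yaw] about the fixed x, y, z axes, in that order (R = Rz(yaw) Ry(pitch) Rx(roll)).
In Python, from workcell import readout, eyes, r gives the robot as it stands.
- The arm moves only by the tool move_arm, never from a script. Its argument "deltas" is a list of rows, each an object of numbers: "dx", "dy", "dz": the shift along the tool's x, y, z in m; "rx", "ry", "rz": the turn, a rotation vector about the tool's x, y, z in degrees; "gripper": the opening, from 0 (shut) to 1 (fully open). A call has 1 to 8 rows; each row is the pose to reach, as a shift and turn from the pose commanded when the call began, along the tool's axes at that moment; what a row does not reach only later rows make up. A row lasts 1/8 s, in which the tool goes at most 62.5 mm and 10.7 degrees, less where a joint would pass 70% of its speed; a pose out of reach is approached as far as the arm can. A call with a gripper value outside its range is refused whole. The fingers move at their own pace and stop on an object; "force" is the grip in N (left out, the last holds). Time passes only in rows, so rows that repeat a pose let the fingers close. It gives the time, the measured TCP pose, the force and the opening at its end, in the units of the state.
- readout.observe(): the state, without advancing time (a new reading comes with each control period).
- eyes.get_image(name): name is "side" or "top"; returns a dict with "img" (480x640x3 uint8, blue, green, red), "K" (3x3 intrinsics, pixels), "k1" (the pictures are not rectified: a ray, as slopes to the right and down, at radius r is drawn at 1 + k1 r^2 times it, then the intrinsics apply), "rvec" (rotation vector, rad) and "tvec" (3), from world to camera coordinates, as OpenCV has them. Camera axes: x right, y down, z forward; pixel columns grow to the right and rows downward; lengths in m; the calibration is good to about 2 mm. A picture is of the moment at which its call begins. There is no depth.
- r.close_job(): hands the job in, once; it reports no verdict.
The state is a dict: "time_s": time; "joints": joint angles; "dq": joint speeds; "joint_efforts": joint torques, N m; "position": TCP position; "tool_rot": TCP orientation; "contact_force": force on the tool from outside, world axes, zero at the start; "wrist_torque": the same for the moment, N m; "width": finger opening in m.
Only numpy, scipy, OpenCV 4.12 (cv2) and the standard library are available. Lean on these libraries where they do the work, as an engineer would, in place of code of your own. Each camera call takes 0.05 s, during which the arm holds its last target.

## Task

The paper stand on the counter rocks because the levelling foot at its front left corner is too short. Take the loose wooden wedge and push it, thin end first and flat on the counter, straight in under that foot until it jams tight and the foot bears firmly on it, then leave it there. Be gentle: stop as soon as it is tight, do not jack the corner up by more than about a millimetre, and leave everything else on the counter alone.

Things in the scene. Friction and masses are not known exactly. Their poses are not given: they have to be found in the camera images.
- wedge: bare wooden wedge, 150 mm long, 36 mm wide, flat underside, top face sloping evenly from 4 mm thick at the thin end to 24 mm at the heel; about 70 g, balancing some 15 mm to the heel's side of its middle. Origin: centre of the underside. x runs along it towards the thin end, z up. It can be gripped across its 36 mm width near the heel
- wedge_tip (a point): middle of the wedge's thin end, at its underside, 75 mm from the wedge's origin along its x; axes as the wedge
- stand: low grey steel stock stand with paper and a carton on it; fixed, but its left side can be lifted a little. Origin: on the counter straight below the middle of the short foot, at the stand's front left corner. x points horizontally in under the stand, square to its front edge: the wedge goes in along +x. y points to the stand's left, z up. In front of the foot the counter is free
- short_foot (a point): nominal middle of the short foot, 16 mm straight above the stand's origin, fixed there. The foot is a round steel bar 12 mm thick and 34 mm long, lying along the stand's y, seized on an upright screw. The true gap under it is anywhere from 6 to 14 mm, different each time, and is not measured
- deck: the stand's deck, 190 x 265 x 12 mm, top 45 mm above the counter, from 20 mm before to 170 mm behind the foot; goods start 55 mm behind the foot, up to 142 mm high. Origin: on its pivot at the right side, 220 mm from the foot. The foot gives like a spring: 4 to 7 N up before the corner lifts, then 8 N per mm. A wedge pushed in with 14 to 20 N is tight; friction then holds it
- deck_corner (a point): point on the top face of the deck, 45 mm above the counter at rest, at the front edge just before the short foot (stand x = -18 mm, y = 0); it rises as the corner is jacked up
- batten: flat bare-wood batten, a plain cuboid 150 x 36 x 14 mm of the same wood as the wedge, lying near it; not wanted. Origin: centre of the underside; x along its length. Leave it alone
- tape: roll of clear tape lying flat, 90 mm across, 24 mm high, origin under its centre. Leave it alone
- stapler: black desk stapler, about 130 x 34 x 55 mm, origin under its centre, x along it. Leave it alone
- clip_box: small closed plastic box of clips, 70 x 50 x 26 mm, origin under its centre. Leave it alone
- glue: standing glue bottle, 44 mm across, 110 mm high, origin under its centre. Leave it alone
- notebooks: pile of three notebooks, about 150 x 210 x 36 mm, origin under its centre. Leave it alone
- eraser: white eraser, 45 x 22 x 13 mm, origin under its centre. Leave it alone
Things that resemble listed ones, but are neither listed nor needed, are in the scene too. What is shaped like the wedge but orange or yellow is not meant.

How it is judged:
By the outcome, as a careful person would: the job done as asked, in the order asked, and still so for the second after the job is handed in, with the robot touching nothing.
It also fails if it takes over 61 s, if anything falls off the work surface, if the arm or the gripper's body presses on something with over 40 N, if the wrist force passes 120 N, or if a joint passes its speed limit or range.

## Working session

There is one attempt and no reset: what is moved stays moved. The work goes in short steps, Python scripts to look and compute and a tool call to move; the robot and the scene stay as the last step left them, time stands still between calls to the robot, and variables do not carry over. Pictures are saved under pics/ and viewed, and the job is handed in when it is done.

Besides the shell and the picture viewer there is one more tool, called after "Request:" as name([rows], argument=value, ...), one row to a line, values as JSON. move_arm: Moves the arm, as the interface text tells. Its arguments: {"type":"object","properties":{"deltas":{"type":"array"},"force":{"type":"number"}},"required":["deltas"]}

```bash
mkdir -p pics; ls; python3 - <<'E'
from workcell import readout, eyes, r
import cv2,pickle
print(readout.observe())
d={}
for n in("side","top"):
    im=eyes.get_image(n); d[n]=im; cv2.imwrite(f"pics/{n}0.png",im["img"]); print(n,im["K"],im["k1"],im["rvec"],im["tvec"])
pickle.dump(d,open("im0.pkl","wb"))
E
```

```text
pics
{'time_s': 0.0, 'joints': array([ 1.05579122,  0.41188696, -0.01276311,  1.59702626,  0.00563917,
        1.13428038, -0.08223941]), 'dq': array([-0.00047639, -0.00026599,  0.00032614,  0.00021827, -0.00215419,
       -0.00039819, -0.00130434]), 'joint_efforts': array([ 4.08573333e-04, -6.00620198e+01,  6.82728533e-01, -2.99399614e+01,
        1.39808984e-02,  1.09387722e-02,  2.42437204e-05]), 'position': array([ 0.26982664, -0.56322262,  0.23046814]), 'tool_rot': array([ 3.14146690e+00,  1.55990178e-03, -1.12394276e+00]), 'contact_force': array([-0.88495079,  0.06964748,  0.50644292]), 'wrist_torque': array([ 0.01129928,  0.01379239, -0.02262934]), 'width': 0.08540092863457825}
side [[445.62435673   0.         322.51605441]
 [  0.         445.62435673 240.83912202]
 [  0.           0.           1.        ]] -0.00830580593321517 [ 0.96364637 -2.39512775  1.17929361] [0.40630634 0.24078637 1.21079958]
top [[510.98318984   0.         323.81561952]
 [  0.         510.98318984 234.7690685 ]
 [  0.           0.           1.        ]] 0.0067331073860919625 [ 2.01348525 -2.21412404  0.22279673] [0.09861049 0.53609977 1.1828093 ]
```

View pics/top0.png

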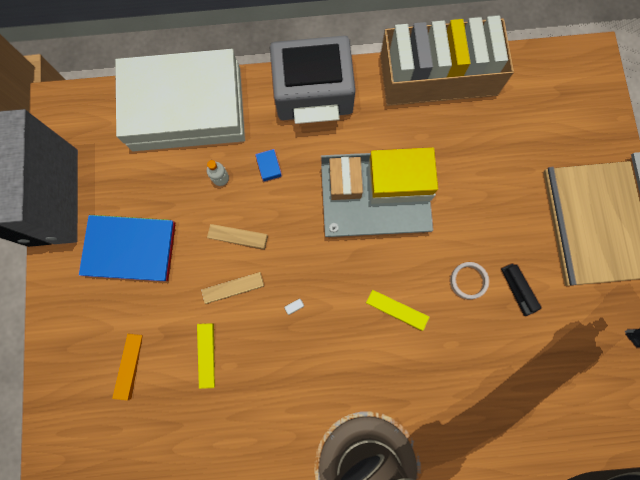

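View pics/side0.png

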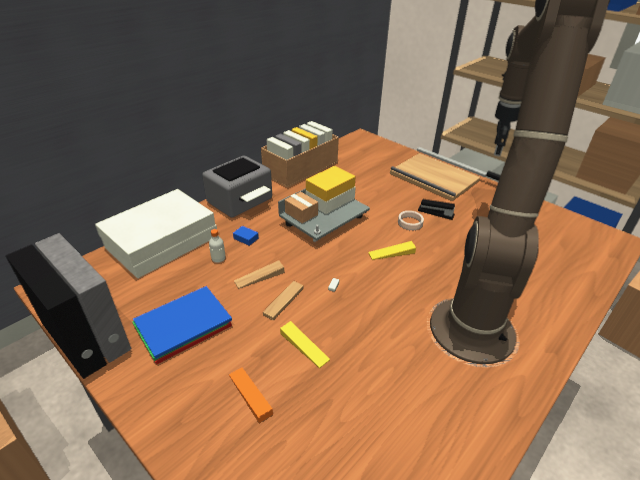

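The top view shows the stand at about (322–432, 150–237), with the foot's screw head near (334,227). The two bare-wood pieces are near (237,237) and (232,288). I'll zoom in to tell the wedge from the batten.

```bash
cat > h.py <<'E'
import numpy as np,cv2,pickle
def cam(im):
    R=cv2.Rodrigues(np.array(im["rvec"],float))[0]; return R,np.array(im["tvec"],float).ravel(),np.array(im["K"]),np.array([im["k1"],0,0,0.])
def ray(im,uv):
    R,t,K,D=cam(im); p=cv2.undistortPoints(np.array(uv,float).reshape(-1,1,2),K,D).reshape(-1,2)
    d=np.c_[p,np.ones(len(p))]@R; return -R.T@t,d
def plane(im,uv,z):
    c,d=ray(im,uv); return c+d*((z-c[2])/d[:,2])[:,None]
def tri(a,ua,b,ub):
    c1,d1=ray(a,ua);c2,d2=ray(b,ub);d1=d1[0];d2=d2[0]
    s=np.linalg.lstsq(np.c_[d1,-d2],c2-c1,rcond=None)[0]
    p=c1+s[0]*d1;q=c2+s[1]*d2; return (p+q)/2,np.linalg.norm(p-q)
def proj(im,P):
    R,t,K,D=cam(im); return cv2.projectPoints(np.array(P,float).reshape(-1,1,3),np.array(im["rvec"],float),t,K,D)[0].reshape(-1,2)
E
python3 - <<'E'
import pickle,cv2,numpy as np
from h import *
d=pickle.load(open("im0.pkl","rb"))
T=d["top"]["img"];S=d["side"]["img"]
cv2.imwrite("pics/z1.png",np.vstack([cv2.resize(T[215:310,190:310],None,fx=5,fy=5,interpolation=2)]))
cv2.imwrite("pics/z2.png",cv2.resize(S[245:335,220:350],None,fx=6,fy=6,interpolation=2))
cv2.imwrite("pics/z3.png",cv2.resize(S[160:255,265:385],None,fx=6,fy=6,interpolation=2))
cv2.imwrite("pics/z4.png",cv2.resize(T[140:250,310:445],None,fx=5,fy=5,interpolation=2))
E
```

```text
(no output)
```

View pics/z1.png

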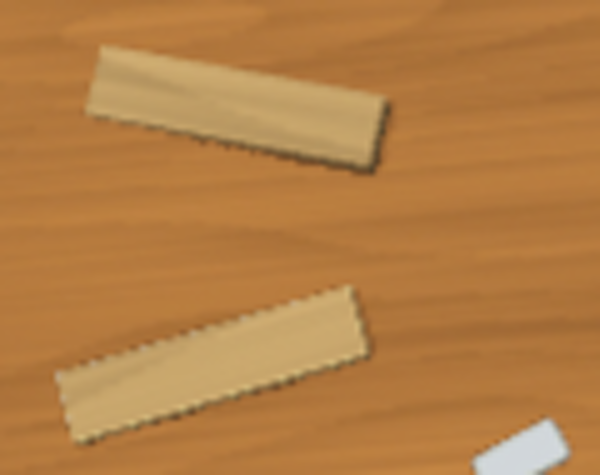

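View pics/z2.png

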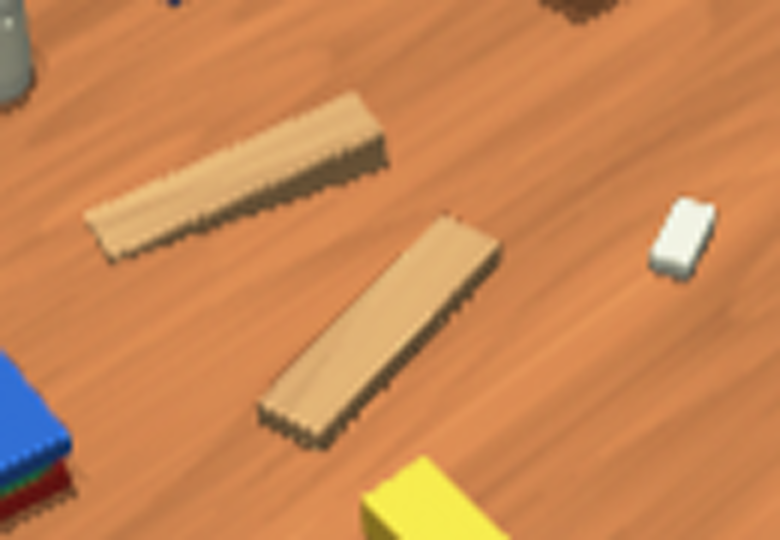

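View pics/z3.png

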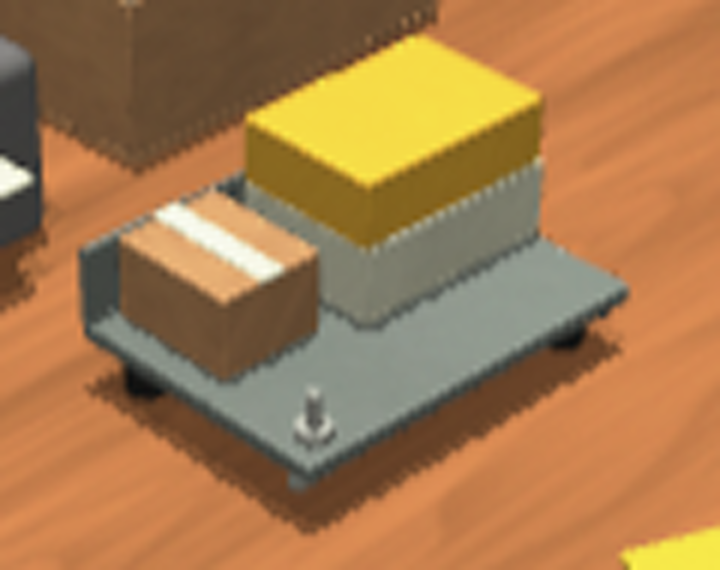

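View pics/z4.png

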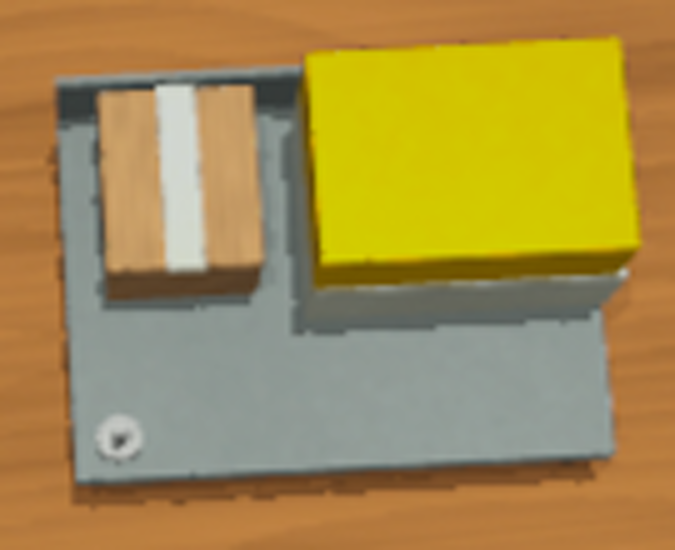

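The upper piece at (237,237) is the wedge: in the side view its heel is tall at its right end, and its thin end is on the left. The lower piece has even thickness, so it is the batten. Next I'll measure the wedge and the stand.

```bash
python3 - <<'E'
import pickle
from h import *
d=pickle.load(open("im0.pkl","rb"));A=d["top"];B=d["side"]
np.set_printoptions(precision=4,suppress=True)
g=lambda x,y:((x+.5)/5-.5+190,(y+.5)/5-.5+215)
for n,p,z in [("thinA",g(101,45),.004),("thinB",g(86,112),.004),("heelA",g(388,98),.024),("heelB",g(374,164),.024)]:
    print(n,p,plane(A,[p],z)[0])
# side view
s=lambda x,y:((x+.5)/6-.5+220,(y+.5)/6-.5+245)
for n,p,z in [("thinL",s(84,214),.004),("thinR",s(110,258),.004),("heelFar",s(356,92),.024),("heelNear",s(384,136),.024),("heelbot",s(388,168),0)]:
    print("side",n,plane(B,[p],z)[0])
# stand
h=lambda x,y:((x+.5)/5-.5+310,(y+.5)/5-.5+140)
k=lambda x,y:((x+.5)/6-.5+265,(y+.5)/6-.5+160)
for n,p in [("FL",h(76,481)),("FR",h(612,456)),("left back",h(58,120)),("washer",h(120,437))]: print(n,plane(A,[p],.045)[0])
for n,p in [("FL",k(310,470)),("FR",k(628,290)),("BL",k(85,325)),("washer",k(314,428))]: print("side",n,plane(B,[p],.045)[0])
# mask wedge in top
hsv=cv2.cvtColor(A["img"],cv2.COLOR_BGR2HSV)
print(hsv[237,237],hsv[250,237],hsv[288,232])
# deck front edge line fit top
E
```

```text
thinA (209.8, 223.6) [0.61  0.332 0.004]
thinB (206.8, 237.0) [0.576  0.3412 0.004 ]
heelA (267.2, 234.2) [0.5643 0.1869 0.024 ]
heelB (264.4, 247.4) [0.5317 0.1962 0.024 ]
side thinL [0.6095 0.3341 0.004 ]
side thinR [0.5755 0.3447 0.004 ]
side heelFar [0.5647 0.1907 0.024 ]
side heelNear [0.5293 0.2039 0.024 ]
side heelbot [ 0.5301  0.2014 -0.    ]
FL [0.5424 0.0451 0.045 ]
FR [ 0.5298 -0.2169  0.045 ]
left back [0.7278 0.0366 0.045 ]
washer [0.5622 0.0215 0.045 ]
side FL [0.5413 0.0482 0.045 ]
side FR [ 0.5285 -0.2108  0.045 ]
side BL [0.7279 0.0413 0.045 ]
side washer [0.5659 0.0194 0.045 ]
[ 19 120 196] [ 15 167 186] [ 19 117 202]
```

```bash
cat >> h.py <<'E'
from scipy.spatial.transform import Rotation as Ro
def delta(st,pos,yaw,cmd=None):
    """shift in tool frame from measured pose to a tool-down pose"""
    R0=Ro.from_euler("xyz",st["tool_rot"]); R1=Ro.from_euler("xyz",[np.pi,0,yaw])
    return R0.inv().apply(np.array(pos)-st["position"])*1000, np.degrees((R0.inv()*R1).as_rotvec())
E
python3 - <<'E'
import pickle
from h import *
from workcell import readout
np.set_printoptions(precision=4,suppress=True)
d=pickle.load(open("im0.pkl","rb"));A=d["top"];B=d["side"]
h=lambda x,y:((x+.5)/5-.5+310,(y+.5)/5-.5+140)
k=lambda x,y:((x+.5)/6-.5+265,(y+.5)/6-.5+160)
g=lambda x,y:((x+.5)/5-.5+190,(y+.5)/5-.5+215)
s=lambda x,y:((x+.5)/6-.5+220,(y+.5)/6-.5+245)
print("washer",tri(A,[h(120,437)],B,[k(314,428)]))
print("FL",tri(A,[h(76,481)],B,[k(310,470)]),"FR",tri(A,[h(612,456)],B,[k(628,290)]))
print("heelA",tri(A,[g(388,98)],B,[s(356,92)]),"heelB",tri(A,[g(374,164)],B,[s(384,136)]),"thinA",tri(A,[g(101,45)],B,[s(84,214)]),"thinB",tri(A,[g(86,112)],B,[s(110,258)]))
for n,p,z in [("batten NE",g(350,288),.014),("batten SE",g(368,354),.014),("eraser",(294,306),.013),("yel",(370,292),.02),("yel2",(367,300),.02),("glue",(217,170),.1)]: print(n,plane(A,[p],z)[0])
st=readout.observe()
print(delta(st,[.552,.209,.14],-.306))
E
```

```text
washer (array([0.5622, 0.0221, 0.0481]), np.float64(0.0016660060989067292))
FL (array([0.5433, 0.0453, 0.0422]), np.float64(0.0009864671501203083)) FR (array([ 0.5318, -0.2174,  0.0401]), np.float64(0.002284640953290441))
heelA (array([0.566 , 0.188 , 0.0212]), np.float64(0.0025580179781545215)) heelB (array([0.5342, 0.1978, 0.0167]), np.float64(0.0027232333477178756)) thinA (array([0.6109, 0.3327, 0.002 ]), np.float64(0.0009542768757446039)) thinB (array([0.5774, 0.3425, 0.0009]), np.float64(0.0017272254198032683))
batten NE [0.4727 0.2135 0.014 ]
batten SE [0.4393 0.2069 0.014 ]
eraser [0.3822 0.1358 0.013 ]
yel [ 0.3979 -0.0517  0.02  ]
yel2 [ 0.3793 -0.0423  0.02  ]
glue [0.716  0.2881 0.1   ]
(array([-574.4075, -588.1337,   91.3351]), array([ -0.0307,   0.0815, -46.8687]))
```

Both views agree to within a few millimetres, and the wedge comes out about 150 × 35 mm as listed. Moving above the grasp spot.

Request:
move_arm([
  {"dx": -0.04, "dy": -0.041, "dz": 0, "rz": -4, "gripper": 0.65},
  {"dx": -0.08, "dy": -0.082, "dz": 0.0, "rz": -8, "gripper": 0.65},
  {"dx": -0.12, "dy": -0.123, "dz": 0.0, "rz": -12, "gripper": 0.65},
  {"dx": -0.16, "dy": -0.164, "dz": 0.0, "rz": -16, "gripper": 0.65},
  {"dx": -0.2, "dy": -0.205, "dz": 0.0, "rz": -20, "gripper": 0.65},
  {"dx": -0.24, "dy": -0.246, "dz": 0.0, "rz": -24, "gripper": 0.65},
  {"dx": -0.28, "dy": -0.287, "dz": 0.0, "rz": -28, "gripper": 0.65},
  {"dx": -0.32, "dy": -0.328, "dz": 0.0, "rz": -32, "gripper": 0.65},
])

```text
schema error: expected keys dx, dy, dz, rx, ry, rz, gripper
```

```bash
python3 - <<'E'
from h import *
from workcell import readout
np.set_printoptions(precision=4,suppress=True)
st=readout.observe();print(st)
print(delta(st,[.552,.209,.12],-.306))
E
```

```text
{'time_s': 0.1, 'joints': array([ 1.0558,  0.4118, -0.0127,  1.5969,  0.0056,  1.1343, -0.0822]), 'dq': array([ 0.0011, -0.0022, -0.0008, -0.0041,  0.0004,  0.0006, -0.0003]), 'joint_efforts': array([  0.0018, -60.1832,   0.6838, -30.0093,   0.014 ,   0.0064,
        -0.    ]), 'position': array([ 0.2698, -0.5633,  0.2305]), 'tool_rot': array([ 3.1415,  0.0015, -1.124 ]), 'contact_force': array([ 0.9671, -0.1522, -0.7527]), 'wrist_torque': array([-0.0289, -0.0255,  0.008 ]), 'width': 0.08514871695359655}
(array([-574.378 , -588.1351,  111.3351]), array([ -0.0307,   0.0815, -46.8687]))
```

Request:
move_arm([
  {"dx": -0.04, "dy": -0.041, "dz": 0, "rx": 0, "ry": 0, "rz": -4, "gripper": 0.65},
  {"dx": -0.08, "dy": -0.082, "dz": 0, "rx": 0, "ry": 0, "rz": -8, "gripper": 0.65},
  {"dx": -0.12, "dy": -0.123, "dz": 0, "rx": 0, "ry": 0, "rz": -12, "gripper": 0.65},
  {"dx": -0.16, "dy": -0.164, "dz": 0, "rx": 0, "ry": 0, "rz": -16, "gripper": 0.65},
  {"dx": -0.2, "dy": -0.205, "dz": 0, "rx": 0, "ry": 0, "rz": -20, "gripper": 0.65},
  {"dx": -0.24, "dy": -0.246, "dz": 0, "rx": 0, "ry": 0, "rz": -24, "gripper": 0.65},
  {"dx": -0.28, "dy": -0.287, "dz": 0, "rx": 0, "ry": 0, "rz": -28, "gripper": 0.65},
  {"dx": -0.32, "dy": -0.328, "dz": 0, "rx": 0, "ry": 0, "rz": -32, "gripper": 0.65},
])

```text
time_s: 1.1
position: [0.4278, -0.1316, 0.2313]
tool_rot: [3.141, -0.0, -0.563]
contact_force: [0.9, -0.0, 0.4]
width: 0.0558
```

```bash
python3 - <<'E'
from h import *
from workcell import readout
np.set_printoptions(precision=4,suppress=True)
st=readout.observe();print(st)
print(delta(st,[.552,.209,.12],-.306))
E
```

```text
{'time_s': 1.1, 'joints': array([ 0.5461,  0.1315, -0.3877,  1.9836,  0.058 ,  1.0367, -0.4314]), 'dq': array([-0.6118,  0.0356, -0.4532, -0.0214,  0.0766,  0.0038, -0.5356]), 'joint_efforts': array([  3.9887, -38.4096,   0.0865, -26.9979,  -0.1812,   0.3116,
         0.921 ]), 'position': array([ 0.4278, -0.1316,  0.2313]), 'tool_rot': array([ 3.1414, -0.0003, -0.5633]), 'contact_force': array([ 0.9136, -0.0447,  0.4417]), 'wrist_torque': array([-0.0197, -0.0234,  0.0379]), 'width': 0.05579118406079582}
(array([ -76.8922, -354.3285,  111.2223]), array([  0.0118,  -0.0147, -14.7451]))
```

Request:
move_arm([
  {"dx": -0.01, "dy": -0.045, "dz": 0, "rx": 0, "ry": 0, "rz": -2, "gripper": 0.65},
  {"dx": -0.02, "dy": -0.09, "dz": 0, "rx": 0, "ry": 0, "rz": -4, "gripper": 0.65},
  {"dx": -0.032, "dy": -0.145, "dz": 0, "rx": 0, "ry": 0, "rz": -7, "gripper": 0.65},
  {"dx": -0.043, "dy": -0.2, "dz": 0.01, "rx": 0, "ry": 0, "rz": -9, "gripper": 0.65},
  {"dx": -0.055, "dy": -0.255, "dz": 0.04, "rx": 0, "ry": 0, "rz": -12, "gripper": 0.65},
  {"dx": -0.067, "dy": -0.31, "dz": 0.07, "rx": 0, "ry": 0, "rz": -14.7, "gripper": 0.65},
  {"dx": -0.077, "dy": -0.354, "dz": 0.11, "rx": 0, "ry": 0, "rz": -14.7, "gripper": 0.65},
  {"dx": -0.077, "dy": -0.354, "dz": 0.11, "rx": 0, "ry": 0, "rz": -14.7, "gripper": 0.65},
])

```text
time_s: 2.1
position: [0.5496, 0.2105, 0.1169]
tool_rot: [3.14, 0.007, -0.303]
contact_force: [-1.0, -0.6, -0.5]
width: 0.0556
```

```bash
python3 - <<'E'
from h import *
from workcell import readout,eyes
np.set_printoptions(precision=4,suppress=True)
st=readout.observe();print(st["position"],st["tool_rot"],st["contact_force"],st["width"])
print(delta(st,[.552,.209,.004],-.306))
a=eyes.get_image("top");b=eyes.get_image("side")
cv2.imwrite("pics/t1.png",np.hstack([cv2.resize(a["img"][170:310,180:320],(400,400)),cv2.resize(b["img"][180:330,200:350],(400,400))]))
E
```

```text
[0.5496 0.2105 0.1169] [ 3.14    0.007  -0.3033] [-1.0445 -0.584  -0.4725] 0.05558962440108195
(array([  3.4877,   0.5448, 112.9121]), array([0.0918, 0.4018, 0.1538]))
```

View pics/t1.png

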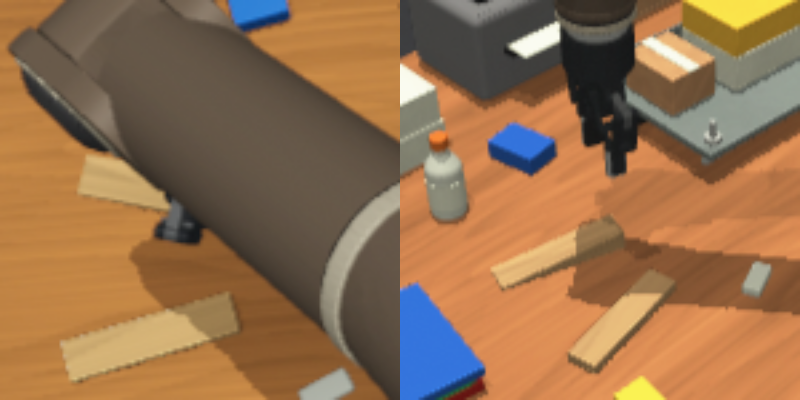

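The gripper is above the heel, with the fingers across the wedge. Descending most of the way.

Request:
move_arm([
  {"dx": 0, "dy": 0, "dz": 0.03, "rx": 0, "ry": 0, "rz": 0, "gripper": 0.65},
  {"dx": 0, "dy": 0, "dz": 0.06, "rx": 0, "ry": 0, "rz": 0, "gripper": 0.65},
  {"dx": 0, "dy": 0, "dz": 0.08, "rx": 0, "ry": 0, "rz": 0, "gripper": 0.65},
  {"dx": 0, "dy": 0, "dz": 0.08, "rx": 0, "ry": 0, "rz": 0, "gripper": 0.65},
  {"dx": 0, "dy": 0, "dz": 0.08, "rx": 0, "ry": 0, "rz": 0, "gripper": 0.65},
])

```text
time_s: 2.82
position: [0.5531, 0.2068, 0.0426]
tool_rot: [-3.141, -0.001, -0.309]
contact_force: [0.3, 0.6, 0.1]
width: 0.0555
```

```bash
python3 - <<'E'
from h import *
from workcell import readout,eyes
np.set_printoptions(precision=4,suppress=True)
b=eyes.get_image("side")
st=readout.observe();print(st["position"],st["tool_rot"],st["contact_force"],st["width"])
print(delta(st,[.552,.209,.004],-.306))
cv2.imwrite("pics/s2.png",cv2.resize(b["img"][210:310,220:350],None,fx=6,fy=6))
E
```

```text
[0.5531 0.207  0.0427] [-3.1404 -0.0017 -0.3093] [-0.1949  0.1277  0.146 ] 0.05557140123503835
(array([-1.7614, -1.5323, 38.6794]), array([-0.0694, -0.0979, -0.1905]))
```

View pics/s2.png

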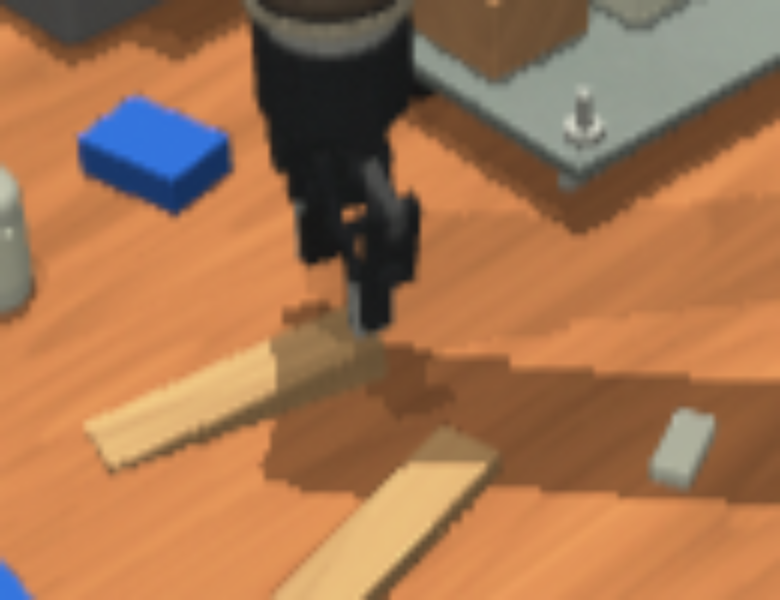

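The wedge heel (near pixel 284,272) lies between the fingers. I'll go down and close.

Request:
move_arm([
  {"dx": -0.001, "dy": -0.002, "dz": 0.015, "rx": 0, "ry": 0, "rz": 0, "gripper": 0.65},
  {"dx": -0.001, "dy": -0.002, "dz": 0.03, "rx": 0, "ry": 0, "rz": 0, "gripper": 0.65},
  {"dx": -0.001, "dy": -0.002, "dz": 0.037, "rx": 0, "ry": 0, "rz": 0, "gripper": 0.65},
  {"dx": -0.001, "dy": -0.002, "dz": 0.037, "rx": 0, "ry": 0, "rz": 0, "gripper": 0.65},
  {"dx": -0.001, "dy": -0.002, "dz": 0.037, "rx": 0, "ry": 0, "rz": 0, "gripper": 0.65},
])

```text
time_s: 3.5
position: [0.552, 0.2092, 0.0044]
tool_rot: [-3.141, -0.0, -0.309]
contact_force: [-0.5, 1.1, 1.0]
width: 0.0558
```

Request:
move_arm([
  {"dx": 0, "dy": 0, "dz": 0, "rx": 0, "ry": 0, "rz": 0, "gripper": 0.3},
  {"dx": 0, "dy": 0, "dz": 0, "rx": 0, "ry": 0, "rz": 0, "gripper": 0.3},
  {"dx": 0, "dy": 0, "dz": 0, "rx": 0, "ry": 0, "rz": 0, "gripper": 0.3},
  {"dx": 0, "dy": 0, "dz": 0, "rx": 0, "ry": 0, "rz": 0, "gripper": 0.3},
  {"dx": 0, "dy": 0, "dz": 0, "rx": 0, "ry": 0, "rz": 0, "gripper": 0.2},
  {"dx": 0, "dy": 0, "dz": 0, "rx": 0, "ry": 0, "rz": 0, "gripper": 0.2},
], force=50)

```text
time_s: 4.25
position: [0.5524, 0.2092, 0.0049]
tool_rot: [-3.141, -0.001, -0.309]
contact_force: [-1.4, -0.6, 6.6]
width: 0.0346
```

```bash
python3 - <<'E'
from h import *
from workcell import readout,eyes
np.set_printoptions(precision=4,suppress=True)
b=eyes.get_image("side")
st=readout.observe();print(st["position"],st["tool_rot"],st["contact_force"],st["width"])
cv2.imwrite("pics/s3.png",cv2.resize(b["img"][210:310,220:350],None,fx=6,fy=6))
E
```

```text
[0.5524 0.2092 0.0049] [-3.141  -0.0009 -0.309 ] [-0.2545  0.5093  7.012 ] 0.034878341164410916
```

View pics/s3.png

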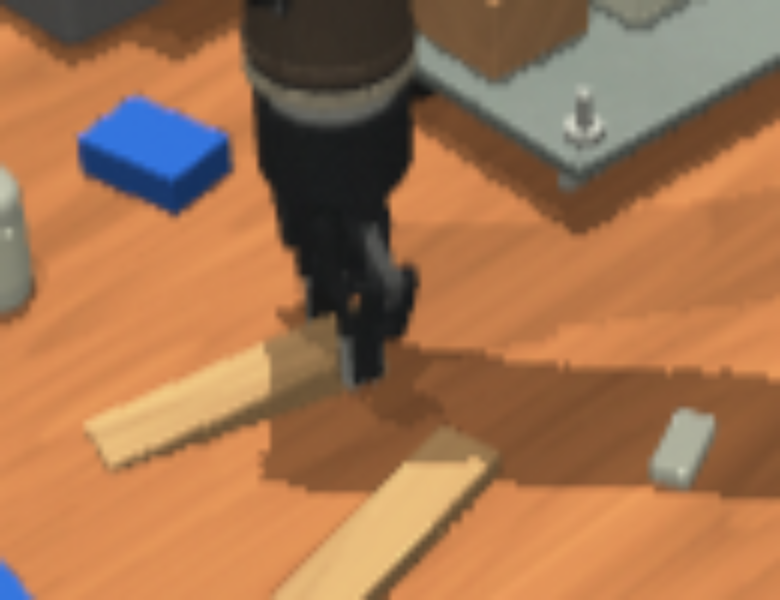

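The grip holds at an opening of 34.9 mm. I'll lift and carry it towards the front of the foot.

Request:
move_arm([
  {"dx": 0, "dy": 0, "dz": -0.015, "rx": 0, "ry": 0, "rz": 0, "gripper": 0.2},
  {"dx": 0, "dy": 0, "dz": -0.04, "rx": 0, "ry": 0, "rz": 0, "gripper": 0.2},
  {"dx": 0, "dy": 0, "dz": -0.07, "rx": 0, "ry": 0, "rz": 0, "gripper": 0.2},
  {"dx": -0.014, "dy": 0.028, "dz": -0.085, "rx": 0, "ry": 0, "rz": 0, "gripper": 0.2},
  {"dx": -0.029, "dy": 0.059, "dz": -0.085, "rx": 0, "ry": 0, "rz": 0, "gripper": 0.2},
  {"dx": -0.044, "dy": 0.09, "dz": -0.085, "rx": 0, "ry": 0, "rz": 6, "gripper": 0.2},
  {"dx": -0.059, "dy": 0.121, "dz": -0.085, "rx": 0, "ry": 0, "rz": 12, "gripper": 0.2},
  {"dx": -0.068, "dy": 0.14, "dz": -0.085, "rx": 0, "ry": 0, "rz": 18, "gripper": 0.2},
])

```text
time_s: 5.3
position: [0.4433, 0.0949, 0.0898]
tool_rot: [3.141, -0.0, -0.627]
contact_force: [-0.0, 0.2, -0.9]
width: 0.0351
```

```bash
python3 - <<'E'
from h import *
from workcell import readout,eyes
np.set_printoptions(precision=4,suppress=True)
b=eyes.get_image("side")
st=readout.observe();print(st["position"],st["tool_rot"],st["contact_force"],st["width"])
print(delta(st,[.382,.0296,.09],-1.619))
cv2.imwrite("pics/s4.png",cv2.resize(b["img"][180:310,220:390],None,fx=4.5,fy=4.5))
E
```

```text
[0.4415 0.093  0.0895] [ 3.1383  0.0002 -0.6333] [-2.4711 -3.206  -1.1472] 0.03537846328015475
(array([-10.4708,  86.3582,  -0.1633]), array([ 0.1789, -0.0833, 56.478 ]))
```

View pics/s4.png

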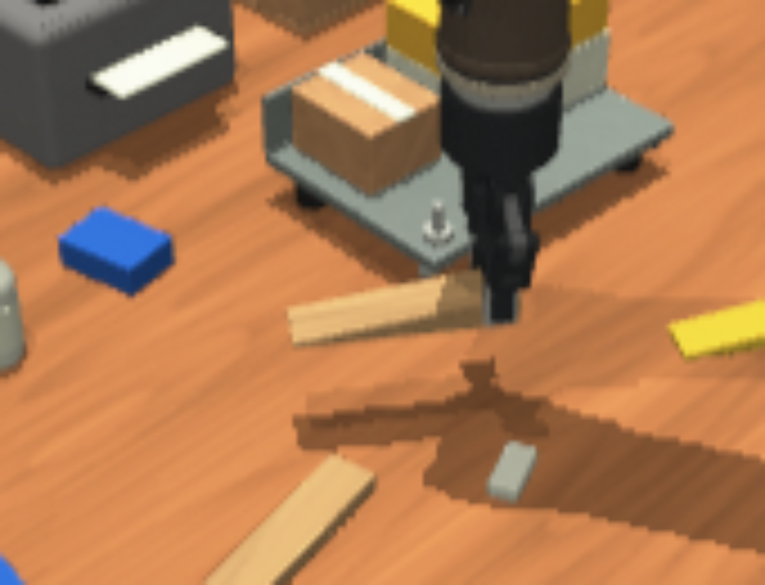

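The wedge is held level. Next I'll rotate and align it in front of the foot.

Request:
move_arm([
  {"dx": -0.002, "dy": 0.015, "dz": 0, "rx": 0, "ry": 0, "rz": 8, "gripper": 0.2},
  {"dx": -0.004, "dy": 0.03, "dz": 0, "rx": 0, "ry": 0, "rz": 17, "gripper": 0.2},
  {"dx": -0.006, "dy": 0.045, "dz": 0, "rx": 0, "ry": 0, "rz": 26, "gripper": 0.2},
  {"dx": -0.008, "dy": 0.06, "dz": 0, "rx": 0, "ry": 0, "rz": 35, "gripper": 0.2},
  {"dx": -0.01, "dy": 0.076, "dz": 0, "rx": 0, "ry": 0, "rz": 44, "gripper": 0.2},
  {"dx": -0.012, "dy": 0.091, "dz": 0, "rx": 0, "ry": 0, "rz": 51, "gripper": 0.2},
  {"dx": -0.012, "dy": 0.091, "dz": 0, "rx": 0, "ry": 0, "rz": 57, "gripper": 0.2},
  {"dx": -0.012, "dy": 0.091, "dz": 0, "rx": 0, "ry": 0, "rz": 57, "gripper": 0.2},
])

```text
time_s: 6.35
position: [0.3821, 0.0297, 0.0898]
tool_rot: [-3.141, 0.0, -1.616]
contact_force: [0.2, 1.0, -0.6]
width: 0.0351
```

Request:
move_arm([
  {"dx": 0, "dy": 0, "dz": 0, "rx": 0, "ry": 0, "rz": 0, "gripper": 0.2},
  {"dx": 0, "dy": 0, "dz": 0, "rx": 0, "ry": 0, "rz": 0, "gripper": 0.2},
  {"dx": 0, "dy": 0, "dz": 0, "rx": 0, "ry": 0, "rz": 0, "gripper": 0.2},
])

```text
time_s: 6.72
position: [0.3817, 0.0295, 0.0893]
tool_rot: [3.141, 0.0, -1.617]
contact_force: [-0.4, 0.5, -0.4]
width: 0.035
```

```bash
python3 - <<'E'
from h import *
from workcell import readout,eyes
np.set_printoptions(precision=4,suppress=True)
b=eyes.get_image("side");a=eyes.get_image("top")
pickle.dump(dict(top=a,side=b),open("im5.pkl","wb"))
st=readout.observe();print(st["position"],st["tool_rot"],st["contact_force"],st["width"])
print(delta(st,[.382,.0296,.09],-1.619))
cv2.imwrite("pics/s5.png",cv2.resize(b["img"][180:280,280:420],None,fx=5.5,fy=5.5))
cv2.imwrite("pics/t5.png",cv2.resize(a["img"][170:330,290:430],None,fx=3.7,fy=3.7))
E
```

```text
[0.3817 0.0295 0.0892] [ 3.1415  0.     -1.6174] [-0.4104  1.2412 -0.881 ] 0.03493140099708248
(array([-0.1565, -0.2805, -0.7519]), array([0.0071, 0.0013, 0.0889]))
```

View pics/s5.png

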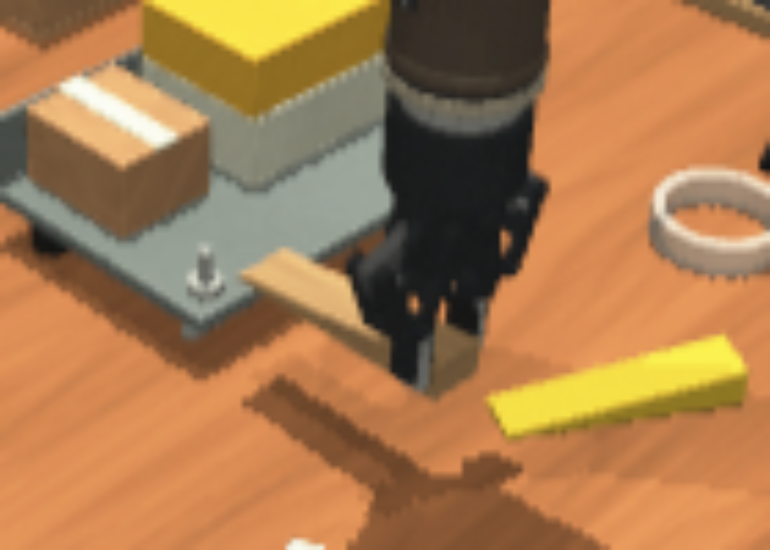

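View pics/t5.png

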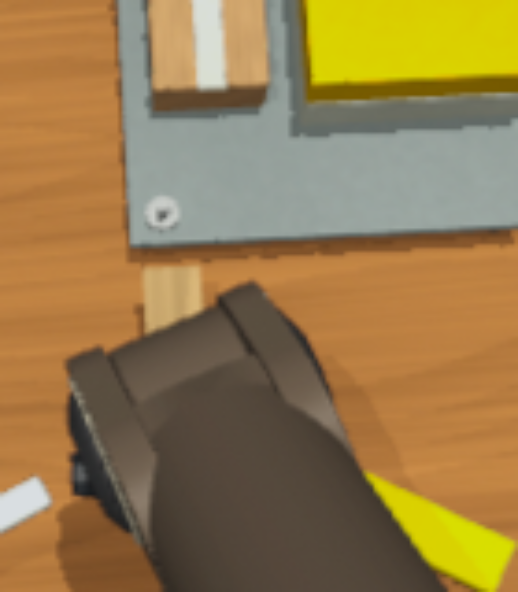

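Seen from the top, the tip (zoomed 146–200, 265) is just in front of the deck edge and roughly in line with the screw. Lowering it.

Request:
move_arm([
  {"dx": 0, "dy": 0, "dz": 0.025, "rx": 0, "ry": 0, "rz": 0, "gripper": 0.2},
  {"dx": 0, "dy": 0, "dz": 0.05, "rx": 0, "ry": 0, "rz": 0, "gripper": 0.2},
  {"dx": 0, "dy": 0, "dz": 0.07, "rx": 0, "ry": 0, "rz": 0, "gripper": 0.2},
  {"dx": 0, "dy": 0, "dz": 0.08, "rx": 0, "ry": 0, "rz": 0, "gripper": 0.2},
  {"dx": 0, "dy": 0, "dz": 0.084, "rx": 0, "ry": 0, "rz": 0, "gripper": 0.2},
  {"dx": 0, "dy": 0, "dz": 0.084, "rx": 0, "ry": 0, "rz": 0, "gripper": 0.2},
  {"dx": 0, "dy": 0, "dz": 0.084, "rx": 0, "ry": 0, "rz": 0, "gripper": 0.2},
])

```text
time_s: 7.7
position: [0.3822, 0.0295, 0.0058]
tool_rot: [-3.141, 0.0, -1.618]
contact_force: [-0.2, -0.0, -0.9]
width: 0.035
```

```bash
python3 - <<'E'
from h import *
from workcell import readout,eyes
np.set_printoptions(precision=4,suppress=True)
b=eyes.get_image("side");a=eyes.get_image("top")
pickle.dump(dict(top=a,side=b),open("im6.pkl","wb"))
st=readout.observe();print(st["position"],st["tool_rot"],st["contact_force"],st["width"])
cv2.imwrite("pics/s6.png",cv2.resize(b["img"][180:280,280:420],None,fx=5.5,fy=5.5))
cv2.imwrite("pics/t6.png",cv2.resize(a["img"][200:290,310:410],None,fx=6,fy=6,interpolation=2))
E
```

```text
[0.3821 0.0294 0.0057] [-3.1406  0.0001 -1.618 ] [ 0.3276  0.7534 -0.5181] 0.03498631410919555
```

View pics/s6.png

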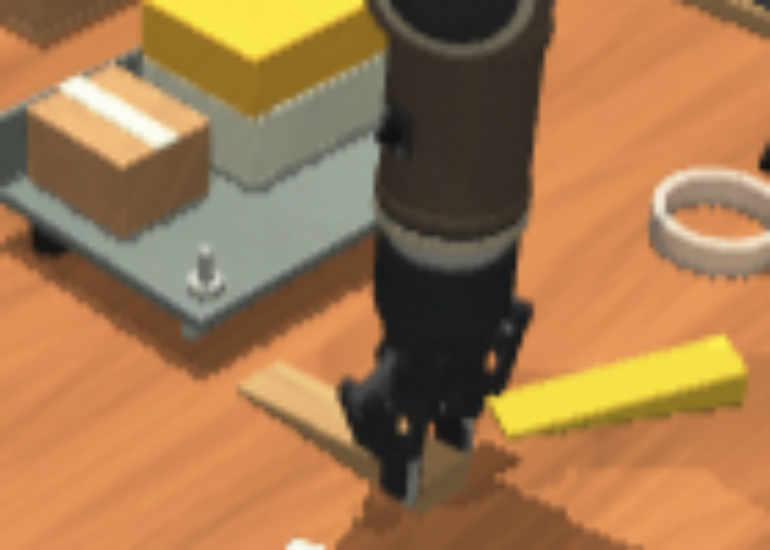

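View pics/t6.png

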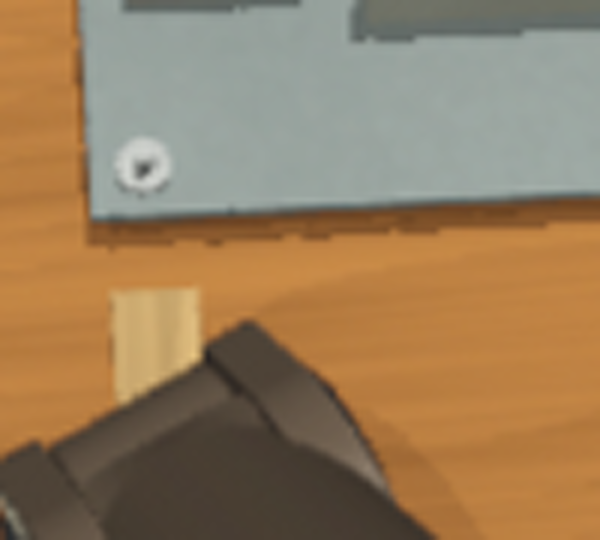

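```bash
python3 - <<'E'
from h import *
np.set_printoptions(precision=4,suppress=True)
d=pickle.load(open("im6.pkl","rb"));A=d["top"];B=d["side"]
f=lambda x,y:((x+.5)/6-.5+310,(y+.5)/6-.5+200)
k=lambda x,y:((x+.5)/5.5-.5+280,(y+.5)/5.5-.5+180)
u=np.array([np.cos(-.048),np.sin(-.048)]);v=np.array([-u[1],u[0]])
P=lambda n,q:print(n,q)
L=plane(A,[f(111,290)],.004)[0];Rr=plane(A,[f(199,288)],.004)[0];W=plane(A,[f(143,164)],.048)[0]
L2=plane(A,[f(118,400)],.008)[0];E1=plane(A,[f(92,219)],.045)[0];E2=plane(A,[f(598,196)],.045)[0]
R2=plane(A,[f(206,345)],.007)[0]
print("tipL,R",L,Rr,"washer",W,"edge",E1,E2)
print("stand yaw",-np.arctan2((E1-E2)[0],(E1-E2)[1]),"wedge yaw",np.arctan2(*(L-L2)[[1,0]]),"rr",np.arctan2(*(Rr-R2)[[1,0]]))
m=(L+Rr)/2; print("tip mid minus foot in stand frame (x,y)",(m-W)[:2]@u,(m-W)[:2]@v)
print("foot from edge",(W-E1)[:2]@u)
# side
l=plane(B,[k(238,388)],.004)[0];r_=plane(B,[k(279,361)],.004)[0];w=plane(B,[k(205,288)],.048)[0]
print("side",l,r_,w,((l+r_)/2-w)[:2]@u,((l+r_)/2-w)[:2]@v)
E
```

```text
tipL,R [0.519  0.0391 0.004 ] [0.5164 0.0024 0.004 ] washer [0.5618 0.0221 0.048 ] edge [0.5416 0.0449 0.045 ] [ 0.5315 -0.1612  0.045 ]
stand yaw -0.04891313177231734 wedge yaw -0.0348402217987874 rr 0.011925405320437945
tip mid minus foot in stand frame (x,y) -0.04399172039640996 -0.00344123553907785
foot from edge 0.02125405470794765
side [0.517  0.0414 0.004 ] [0.5171 0.0052 0.004 ] [0.5593 0.0266 0.048 ] -0.042078536849963134 -0.005314795243425869
```

The tip sits 3.5–5 mm too far right of the foot's centreline, 43 mm in front of it. The deck corner geometry gives the same foot position. I'll shift left 4 mm, set the wedge down, release so it lies flat, then regrip.

Request:
move_arm([
  {"dx": -0.004, "dy": 0, "dz": 0, "rx": 0, "ry": 0, "rz": 0, "gripper": 0.2},
  {"dx": -0.004, "dy": 0, "dz": 0.001, "rx": 0, "ry": 0, "rz": 0, "gripper": 0.2},
  {"dx": -0.004, "dy": 0, "dz": 0.001, "rx": 0, "ry": 0, "rz": 0, "gripper": 0.2},
  {"dx": -0.004, "dy": 0, "dz": 0.001, "rx": 0, "ry": 0, "rz": 0, "gripper": 0.5},
  {"dx": -0.004, "dy": 0, "dz": 0.001, "rx": 0, "ry": 0, "rz": 0, "gripper": 0.5},
  {"dx": -0.004, "dy": 0, "dz": 0.001, "rx": 0, "ry": 0, "rz": 0, "gripper": 0.5},
])

```text
time_s: 8.55
position: [0.3818, 0.0334, 0.0042]
tool_rot: [3.141, -0.0, -1.618]
contact_force: [-0.6, -0.2, 0.1]
width: 0.0426
```

Request:
move_arm([
  {"dx": 0, "dy": 0, "dz": -0.002, "rx": 0, "ry": 0, "rz": 0, "gripper": 0.2},
  {"dx": 0, "dy": 0, "dz": -0.002, "rx": 0, "ry": 0, "rz": 0, "gripper": 0.2},
  {"dx": 0, "dy": 0, "dz": -0.002, "rx": 0, "ry": 0, "rz": 0, "gripper": 0.2},
  {"dx": 0, "dy": 0, "dz": -0.002, "rx": 0, "ry": 0, "rz": 0, "gripper": 0.2},
  {"dx": 0, "dy": 0, "dz": -0.002, "rx": 0, "ry": 0, "rz": 0, "gripper": 0.2},
], force=45)

```text
time_s: 9.18
position: [0.3818, 0.0334, 0.0062]
tool_rot: [3.141, -0.0, -1.618]
contact_force: [0.0, 0.1, -0.3]
width: 0.0354
```

```bash
python3 - <<'E'
from h import *
from workcell import readout,eyes
np.set_printoptions(precision=4,suppress=True)
b=eyes.get_image("side");a=eyes.get_image("top")
pickle.dump(dict(top=a,side=b),open("im7.pkl","wb"))
st=readout.observe();print(st["position"],st["tool_rot"],st["contact_force"],st["width"])
cv2.imwrite("pics/s7.png",cv2.resize(b["img"][180:280,280:420],None,fx=5.5,fy=5.5))
cv2.imwrite("pics/t7.png",cv2.resize(a["img"][200:290,310:410],None,fx=6,fy=6,interpolation=2))
E
```

```text
[0.3819 0.0334 0.0063] [ 3.1416 -0.     -1.6179] [ 0.4358  0.4153 -0.3777] 0.035158952528243005
```

View pics/s7.png

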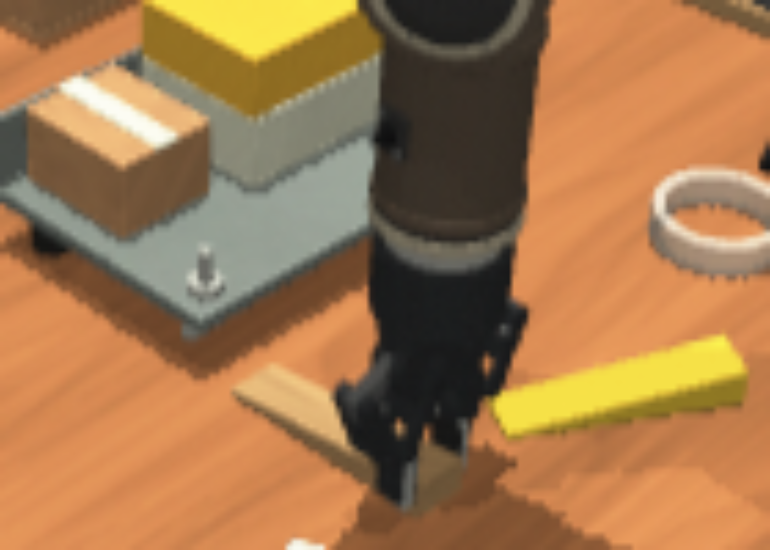

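View pics/t7.png

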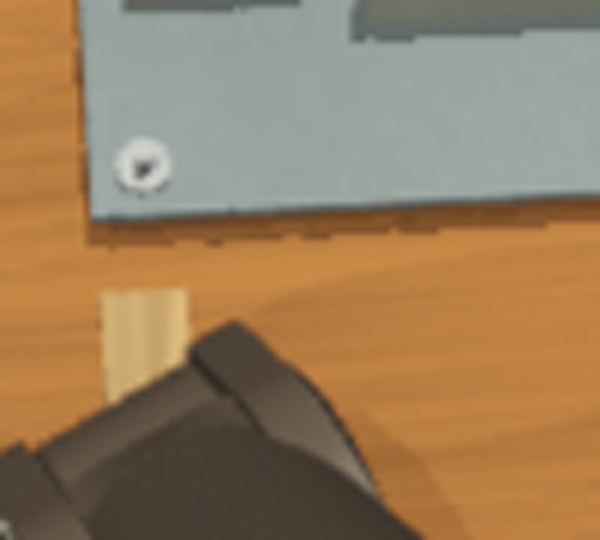

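The wedge is now centred on the foot's line (tip middle at zoomed x≈145, washer at 143). Advancing to just short of the earliest contact.

Request:
move_arm([
  {"dx": 0, "dy": -0.008, "dz": 0, "rx": 0, "ry": 0, "rz": 0, "gripper": 0.2},
  {"dx": 0, "dy": -0.016, "dz": 0, "rx": 0, "ry": 0, "rz": 0, "gripper": 0.2},
  {"dx": 0, "dy": -0.024, "dz": 0, "rx": 0, "ry": 0, "rz": 0, "gripper": 0.2},
  {"dx": 0, "dy": -0.032, "dz": 0, "rx": 0, "ry": 0, "rz": 0, "gripper": 0.2},
  {"dx": 0, "dy": -0.04, "dz": 0, "rx": 0, "ry": 0, "rz": 0, "gripper": 0.2},
  {"dx": 0, "dy": -0.048, "dz": 0, "rx": 0, "ry": 0, "rz": 0, "gripper": 0.2},
  {"dx": 0, "dy": -0.05, "dz": 0, "rx": 0, "ry": 0, "rz": 0, "gripper": 0.2},
  {"dx": 0, "dy": -0.05, "dz": 0, "rx": 0, "ry": 0, "rz": 0, "gripper": 0.2},
])

```text
time_s: 10.28
position: [0.4318, 0.031, 0.0062]
tool_rot: [3.141, -0.0, -1.618]
contact_force: [-0.4, -0.1, -0.7]
width: 0.0353
```

Request:
move_arm([
  {"dx": 0, "dy": -0.001, "dz": 0, "rx": 0, "ry": 0, "rz": 0, "gripper": 0.2},
  {"dx": 0, "dy": -0.002, "dz": 0, "rx": 0, "ry": 0, "rz": 0, "gripper": 0.2},
  {"dx": 0, "dy": -0.003, "dz": 0, "rx": 0, "ry": 0, "rz": 0, "gripper": 0.2},
  {"dx": 0, "dy": -0.004, "dz": 0, "rx": 0, "ry": 0, "rz": 0, "gripper": 0.2},
  {"dx": 0, "dy": -0.004, "dz": 0, "rx": 0, "ry": 0, "rz": 0, "gripper": 0.2},
])

```text
time_s: 10.9
position: [0.4359, 0.0309, 0.0063]
tool_rot: [-3.142, 0.0, -1.618]
contact_force: [0.7, 0.1, -0.0]
width: 0.0352
```

```bash
python3 - <<'E'
from h import *
from workcell import readout,eyes
np.set_printoptions(precision=4,suppress=True)
b=eyes.get_image("side");a=eyes.get_image("top")
st=readout.observe();print(st["position"],st["tool_rot"],st["contact_force"],st["width"])
cv2.imwrite("pics/s8.png",cv2.resize(b["img"][180:280,280:420],None,fx=5.5,fy=5.5))
cv2.imwrite("pics/t8.png",cv2.resize(a["img"][200:290,310:410],None,fx=6,fy=6,interpolation=2))
E
```

```text
[0.4358 0.0309 0.0063] [ 3.1416 -0.     -1.618 ] [-0.689  -0.4303 -0.6103] 0.03492433166186942
```

View pics/s8.png

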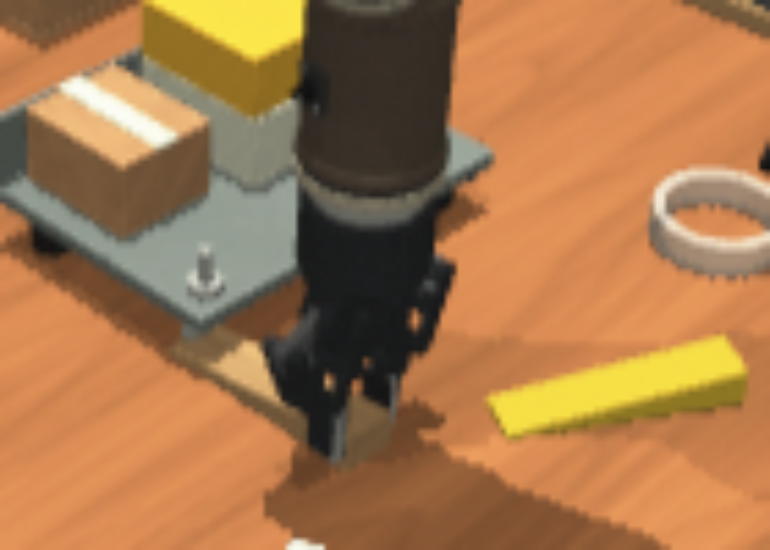

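View pics/t8.png

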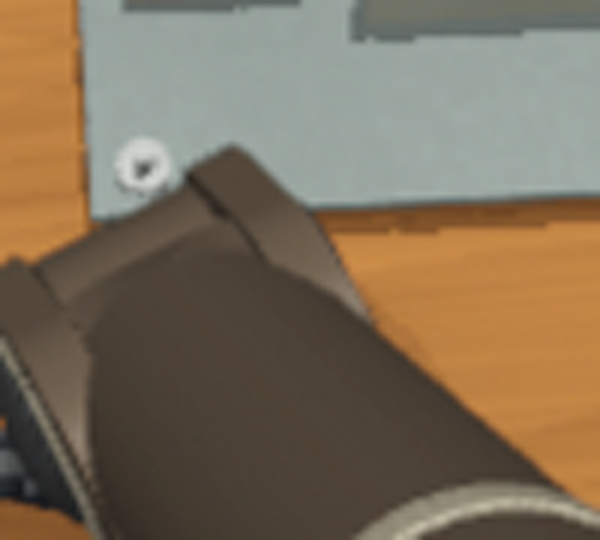

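The tip is entering under the foot with no contact force yet. I'll continue in millimetre steps and watch the force.

Request:
move_arm([
  {"dx": 0, "dy": -0.001, "dz": 0, "rx": 0, "ry": 0, "rz": 0, "gripper": 0.2},
  {"dx": 0, "dy": -0.002, "dz": 0, "rx": 0, "ry": 0, "rz": 0, "gripper": 0.2},
  {"dx": 0, "dy": -0.003, "dz": 0, "rx": 0, "ry": 0, "rz": 0, "gripper": 0.2},
  {"dx": 0, "dy": -0.004, "dz": 0, "rx": 0, "ry": 0, "rz": 0, "gripper": 0.2},
  {"dx": 0, "dy": -0.005, "dz": 0, "rx": 0, "ry": 0, "rz": 0, "gripper": 0.2},
  {"dx": 0, "dy": -0.006, "dz": 0, "rx": 0, "ry": 0, "rz": 0, "gripper": 0.2},
])

```text
time_s: 11.75
position: [0.4419, 0.0306, 0.0063]
tool_rot: [-3.142, -0.0, -1.618]
contact_force: [-0.2, -0.4, -0.7]
width: 0.035
```

Request:
move_arm([
  {"dx": 0, "dy": -0.001, "dz": 0, "rx": 0, "ry": 0, "rz": 0, "gripper": 0.2},
  {"dx": 0, "dy": -0.002, "dz": 0, "rx": 0, "ry": 0, "rz": 0, "gripper": 0.2},
  {"dx": 0, "dy": -0.003, "dz": 0, "rx": 0, "ry": 0, "rz": 0, "gripper": 0.2},
  {"dx": 0, "dy": -0.004, "dz": 0, "rx": 0, "ry": 0, "rz": 0, "gripper": 0.2},
  {"dx": 0, "dy": -0.005, "dz": 0, "rx": 0, "ry": 0, "rz": 0, "gripper": 0.2},
  {"dx": 0, "dy": -0.006, "dz": 0, "rx": 0, "ry": 0, "rz": 0, "gripper": 0.2},
])

```text
time_s: 12.5
position: [0.4479, 0.0303, 0.0063]
tool_rot: [-3.142, -0.0, -1.618]
contact_force: [0.4, 0.2, -0.2]
width: 0.0348
```

Request:
move_arm([
  {"dx": 0, "dy": -0.001, "dz": 0, "rx": 0, "ry": 0, "rz": 0, "gripper": 0.2},
  {"dx": 0, "dy": -0.002, "dz": 0, "rx": 0, "ry": 0, "rz": 0, "gripper": 0.2},
  {"dx": 0, "dy": -0.003, "dz": 0, "rx": 0, "ry": 0, "rz": 0, "gripper": 0.2},
  {"dx": 0, "dy": -0.004, "dz": 0, "rx": 0, "ry": 0, "rz": 0, "gripper": 0.2},
  {"dx": 0, "dy": -0.005, "dz": 0, "rx": 0, "ry": 0, "rz": 0, "gripper": 0.2},
])

```text
time_s: 13.12
position: [0.4529, 0.0301, 0.0063]
tool_rot: [-3.142, -0.0, -1.618]
contact_force: [-0.7, 0.5, -1.1]
width: 0.035
```

Request:
move_arm([
  {"dx": 0, "dy": -0.001, "dz": 0, "rx": 0, "ry": 0, "rz": 0, "gripper": 0.2},
  {"dx": 0, "dy": -0.002, "dz": 0, "rx": 0, "ry": 0, "rz": 0, "gripper": 0.2},
  {"dx": 0, "dy": -0.003, "dz": 0, "rx": 0, "ry": 0, "rz": 0, "gripper": 0.2},
  {"dx": 0, "dy": -0.004, "dz": 0, "rx": 0, "ry": 0, "rz": 0, "gripper": 0.2},
  {"dx": 0, "dy": -0.005, "dz": 0, "rx": 0, "ry": 0, "rz": 0, "gripper": 0.2},
])

```text
time_s: 13.75
position: [0.4579, 0.0298, 0.0063]
tool_rot: [-3.142, -0.0, -1.618]
contact_force: [-0.7, -0.1, -0.2]
width: 0.0353
```

```bash
python3 - <<'E'
from h import *
from workcell import readout,eyes
b=eyes.get_image("side")
cv2.imwrite("pics/s9.png",cv2.resize(b["img"][190:270,290:380],None,fx=7,fy=7,interpolation=2))
E
```

```text
(no output)
```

View pics/s9.png

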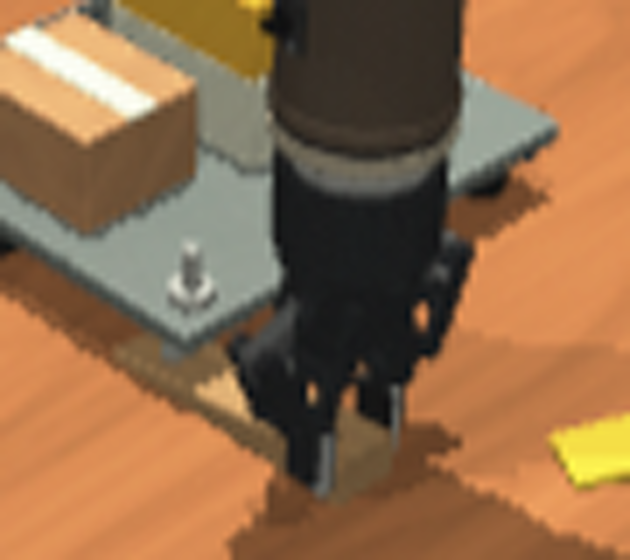

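The wedge is passing under the foot (foot at zoomed (175,350)) with its tip beyond it, and still free.

Request:
move_arm([
  {"dx": 0, "dy": -0.001, "dz": 0, "rx": 0, "ry": 0, "rz": 0, "gripper": 0.2},
  {"dx": 0, "dy": -0.002, "dz": 0, "rx": 0, "ry": 0, "rz": 0, "gripper": 0.2},
  {"dx": 0, "dy": -0.003, "dz": 0, "rx": 0, "ry": 0, "rz": 0, "gripper": 0.2},
  {"dx": 0, "dy": -0.004, "dz": 0, "rx": 0, "ry": 0, "rz": 0, "gripper": 0.2},
  {"dx": 0, "dy": -0.005, "dz": 0, "rx": 0, "ry": 0, "rz": 0, "gripper": 0.2},
])

```text
time_s: 14.42
position: [0.4628, 0.0296, 0.0063]
tool_rot: [3.142, -0.0, -1.618]
contact_force: [0.9, 0.3, 0.7]
width: 0.0348
```

Request:
move_arm([
  {"dx": 0, "dy": -0.001, "dz": 0, "rx": 0, "ry": 0, "rz": 0, "gripper": 0.2},
  {"dx": 0, "dy": -0.002, "dz": 0, "rx": 0, "ry": 0, "rz": 0, "gripper": 0.2},
  {"dx": 0, "dy": -0.003, "dz": 0, "rx": 0, "ry": 0, "rz": 0, "gripper": 0.2},
  {"dx": 0, "dy": -0.004, "dz": 0, "rx": 0, "ry": 0, "rz": 0, "gripper": 0.2},
  {"dx": 0, "dy": -0.005, "dz": 0, "rx": 0, "ry": 0, "rz": 0, "gripper": 0.2},
])

```text
time_s: 15.05
position: [0.4679, 0.0293, 0.0063]
tool_rot: [3.142, -0.0, -1.618]
contact_force: [-0.2, 0.1, -0.7]
width: 0.0352
```

Request:
move_arm([
  {"dx": 0, "dy": -0.001, "dz": 0, "rx": 0, "ry": 0, "rz": 0, "gripper": 0.2},
  {"dx": 0, "dy": -0.002, "dz": 0, "rx": 0, "ry": 0, "rz": 0, "gripper": 0.2},
  {"dx": 0, "dy": -0.003, "dz": 0, "rx": 0, "ry": 0, "rz": 0, "gripper": 0.2},
  {"dx": 0, "dy": -0.004, "dz": 0, "rx": 0, "ry": 0, "rz": 0, "gripper": 0.2},
  {"dx": 0, "dy": -0.005, "dz": 0, "rx": 0, "ry": 0, "rz": 0, "gripper": 0.2},
])

```text
time_s: 15.68
position: [0.4728, 0.0291, 0.0063]
tool_rot: [3.142, -0.0, -1.618]
contact_force: [-0.3, 0.2, -0.3]
width: 0.0349
```

Request:
move_arm([
  {"dx": 0, "dy": -0.001, "dz": 0, "rx": 0, "ry": 0, "rz": 0, "gripper": 0.2},
  {"dx": 0, "dy": -0.002, "dz": 0, "rx": 0, "ry": 0, "rz": 0, "gripper": 0.2},
  {"dx": 0, "dy": -0.003, "dz": 0, "rx": 0, "ry": 0, "rz": 0, "gripper": 0.2},
  {"dx": 0, "dy": -0.004, "dz": 0, "rx": 0, "ry": 0, "rz": 0, "gripper": 0.2},
  {"dx": 0, "dy": -0.005, "dz": 0, "rx": 0, "ry": 0, "rz": 0, "gripper": 0.2},
])

```text
time_s: 16.3
position: [0.4778, 0.0289, 0.0063]
tool_rot: [3.142, -0.0, -1.618]
contact_force: [-0.4, -0.1, -0.8]
width: 0.0349
```

Request:
move_arm([
  {"dx": 0, "dy": -0.001, "dz": 0, "rx": 0, "ry": 0, "rz": 0, "gripper": 0.2},
  {"dx": 0, "dy": -0.002, "dz": 0, "rx": 0, "ry": 0, "rz": 0, "gripper": 0.2},
  {"dx": 0, "dy": -0.003, "dz": 0, "rx": 0, "ry": 0, "rz": 0, "gripper": 0.2},
  {"dx": 0, "dy": -0.004, "dz": 0, "rx": 0, "ry": 0, "rz": 0, "gripper": 0.2},
  {"dx": 0, "dy": -0.005, "dz": 0, "rx": 0, "ry": 0, "rz": 0, "gripper": 0.2},
])

```text
time_s: 16.92
position: [0.4828, 0.0287, 0.0063]
tool_rot: [3.142, -0.0, -1.618]
contact_force: [-0.1, 0.1, -1.0]
width: 0.0351
```

```bash
python3 - <<'E'
from h import *
from workcell import readout,eyes
b=eyes.get_image("side")
cv2.imwrite("pics/s10.png",cv2.resize(b["img"][190:270,290:380],None,fx=7,fy=7,interpolation=2))
E
```

```text
(no output)
```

View pics/s10.png

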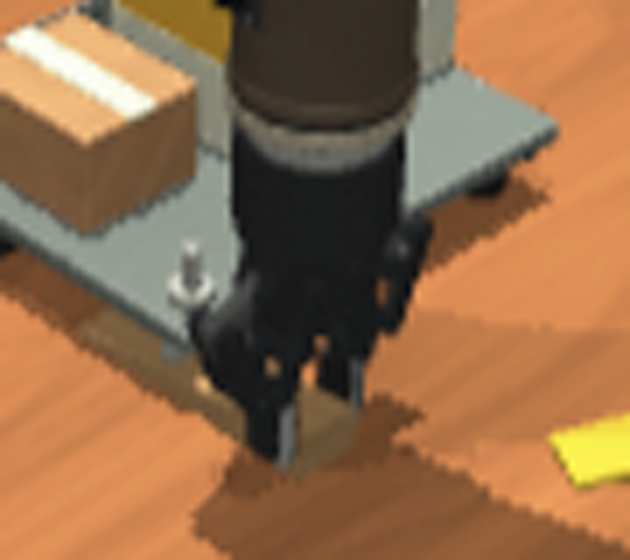

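The wedge is moving with the gripper, and its tip shows well behind the foot.

Request:
move_arm([
  {"dx": 0, "dy": -0.001, "dz": 0, "rx": 0, "ry": 0, "rz": 0, "gripper": 0.2},
  {"dx": 0, "dy": -0.002, "dz": 0, "rx": 0, "ry": 0, "rz": 0, "gripper": 0.2},
  {"dx": 0, "dy": -0.003, "dz": 0, "rx": 0, "ry": 0, "rz": 0, "gripper": 0.2},
  {"dx": 0, "dy": -0.004, "dz": 0, "rx": 0, "ry": 0, "rz": 0, "gripper": 0.2},
  {"dx": 0, "dy": -0.005, "dz": 0, "rx": 0, "ry": 0, "rz": 0, "gripper": 0.2},
])

```text
time_s: 17.6
position: [0.4879, 0.0284, 0.0063]
tool_rot: [-3.142, -0.0, -1.618]
contact_force: [-0.2, -0.1, 0.6]
width: 0.0348
```

Request:
move_arm([
  {"dx": 0, "dy": -0.001, "dz": 0, "rx": 0, "ry": 0, "rz": 0, "gripper": 0.2},
  {"dx": 0, "dy": -0.002, "dz": 0, "rx": 0, "ry": 0, "rz": 0, "gripper": 0.2},
  {"dx": 0, "dy": -0.003, "dz": 0, "rx": 0, "ry": 0, "rz": 0, "gripper": 0.2},
  {"dx": 0, "dy": -0.004, "dz": 0, "rx": 0, "ry": 0, "rz": 0, "gripper": 0.2},
  {"dx": 0, "dy": -0.005, "dz": 0, "rx": 0, "ry": 0, "rz": 0, "gripper": 0.2},
])

```text
time_s: 18.23
position: [0.4925, 0.0282, 0.0062]
tool_rot: [3.141, -0.0, -1.618]
contact_force: [-1.2, -0.1, -2.5]
width: 0.0349
```

First contact.

Request:
move_arm([
  {"dx": 0, "dy": -0.001, "dz": 0, "rx": 0, "ry": 0, "rz": 0, "gripper": 0.2},
  {"dx": 0, "dy": -0.002, "dz": 0, "rx": 0, "ry": 0, "rz": 0, "gripper": 0.2},
  {"dx": 0, "dy": -0.002, "dz": 0, "rx": 0, "ry": 0, "rz": 0, "gripper": 0.2},
])

```text
time_s: 18.6
position: [0.4944, 0.028, 0.0061]
tool_rot: [3.141, -0.0, -1.618]
contact_force: [-1.5, 0.1, -3.0]
width: 0.0349
```

The reaction is mostly vertical, so the gripper may be carrying the wedge a little above the counter. I'll release so it seats flat, then regrip.

Request:
move_arm([
  {"dx": 0, "dy": 0, "dz": 0, "rx": 0, "ry": 0, "rz": 0, "gripper": 0.52},
  {"dx": 0, "dy": 0, "dz": 0, "rx": 0, "ry": 0, "rz": 0, "gripper": 0.52},
  {"dx": 0, "dy": 0, "dz": 0, "rx": 0, "ry": 0, "rz": 0, "gripper": 0.52},
])

```text
time_s: 18.98
position: [0.4952, 0.0281, 0.0066]
tool_rot: [-3.141, 0.0, -1.618]
contact_force: [-0.6, -0.8, 0.2]
width: 0.0442
```

```bash
python3 - <<'E'
from h import *
from workcell import readout,eyes
b=eyes.get_image("side"); print(readout.observe()["position"],readout.observe()["contact_force"])
cv2.imwrite("pics/s11.png",cv2.resize(b["img"][190:270,290:380],None,fx=7,fy=7,interpolation=2))
E
```

```text
[0.49507929 0.02813487 0.00648434] [-0.37463433  0.25521846  0.03403728]
```

View pics/s11.png

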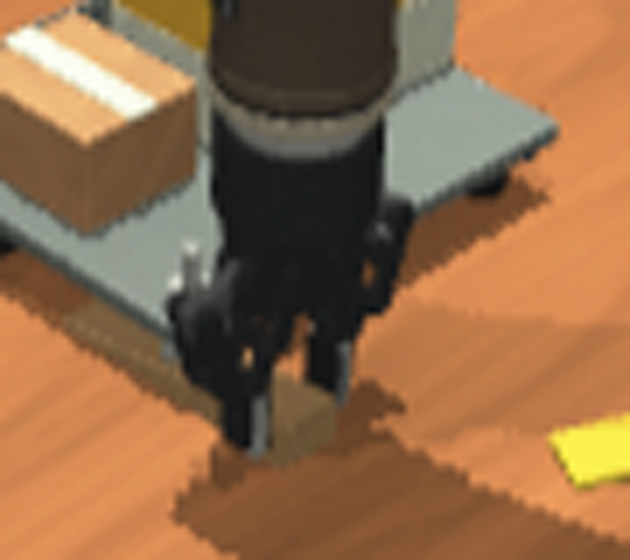

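Request:
move_arm([
  {"dx": 0, "dy": 0, "dz": 0, "rx": 0, "ry": 0, "rz": 0, "gripper": 0.2},
  {"dx": 0, "dy": 0, "dz": 0, "rx": 0, "ry": 0, "rz": 0, "gripper": 0.2},
  {"dx": 0, "dy": 0, "dz": 0, "rx": 0, "ry": 0, "rz": 0, "gripper": 0.2},
  {"dx": 0, "dy": 0, "dz": 0, "rx": 0, "ry": 0, "rz": 0, "gripper": 0.2},
], force=40)

```text
time_s: 19.52
position: [0.495, 0.0282, 0.0066]
tool_rot: [-3.141, 0.0, -1.618]
contact_force: [-1.3, 0.1, 5.4]
width: 0.0349
```

Request:
move_arm([
  {"dx": 0, "dy": -0.001, "dz": 0, "rx": 0, "ry": 0, "rz": 0, "gripper": 0.2},
  {"dx": 0, "dy": -0.002, "dz": 0, "rx": 0, "ry": 0, "rz": 0, "gripper": 0.2},
  {"dx": 0, "dy": -0.003, "dz": 0, "rx": 0, "ry": 0, "rz": 0, "gripper": 0.2},
  {"dx": 0, "dy": -0.003, "dz": 0, "rx": 0, "ry": 0, "rz": 0, "gripper": 0.2},
])

```text
time_s: 20.02
position: [0.4958, 0.0281, 0.0066]
tool_rot: [3.138, -0.001, -1.618]
contact_force: [-8.7, 1.0, 13.6]
width: 0.0354
```

The regripped fingers now press the heel down (Fz +14 N), so part of the push reading is counter friction. I'll let go and finish by pushing squarely on the heel with shut fingers, where the push force reads cleanly.

Request:
move_arm([
  {"dx": 0, "dy": 0.002, "dz": 0, "rx": 0, "ry": 0, "rz": 0, "gripper": 0.55},
  {"dx": 0, "dy": 0.002, "dz": 0, "rx": 0, "ry": 0, "rz": 0, "gripper": 0.6},
  {"dx": 0, "dy": 0.002, "dz": 0, "rx": 0, "ry": 0, "rz": 0, "gripper": 0.6},
  {"dx": 0, "dy": 0.002, "dz": -0.02, "rx": 0, "ry": 0, "rz": 0, "gripper": 0.6},
  {"dx": 0, "dy": 0.01, "dz": -0.045, "rx": 0, "ry": 0, "rz": 0, "gripper": 0.6},
  {"dx": 0, "dy": 0.035, "dz": -0.05, "rx": 0, "ry": 0, "rz": 0, "gripper": 0.6},
  {"dx": 0, "dy": 0.06, "dz": -0.05, "rx": 0, "ry": 0, "rz": 0, "gripper": 0.3},
  {"dx": 0, "dy": 0.06, "dz": -0.05, "rx": 0, "ry": 0, "rz": 0, "gripper": 0},
])

```text
time_s: 21.02
position: [0.4363, 0.0306, 0.0563]
tool_rot: [3.141, -0.001, -1.617]
contact_force: [-0.6, -0.3, 1.0]
width: 0.0155
```

```bash
python3 - <<'E'
from h import *
from workcell import readout,eyes
b=eyes.get_image("side");a=eyes.get_image("top")
pickle.dump(dict(top=a,side=b),open("im12.pkl","wb"))
st=readout.observe();print(st["position"],st["tool_rot"],st["contact_force"],st["width"])
cv2.imwrite("pics/s12.png",np.hstack([cv2.resize(b["img"][190:290,290:390],(400,400),interpolation=2),cv2.resize(a["img"][190:290,300:400],(400,400),interpolation=2)]))
E
```

```text
[0.43853523 0.03080316 0.05648031] [-3.14060531e+00  1.38696248e-04 -1.61785620e+00] [ 0.38324686 -0.49879937  0.68905404] 0.0012019513106389344
```

View pics/s12.png

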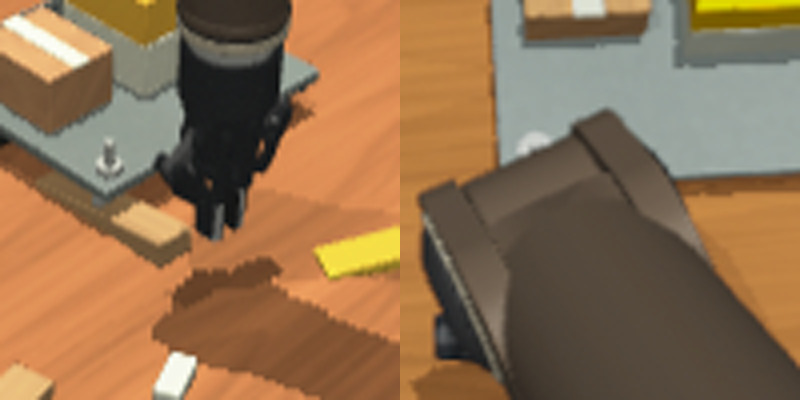

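The wedge lies flat under the foot with its heel free and visible. I'll measure the heel.

```bash
python3 - <<'E'
from h import *
np.set_printoptions(precision=4,suppress=True)
d=pickle.load(open("im12.pkl","rb"));B=d["side"]
cv2.imwrite("pics/s13.png",cv2.resize(B["img"][225:262,295:345],None,fx=14,fy=14,interpolation=2))
E
```

```text
(no output)
```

View pics/s13.png

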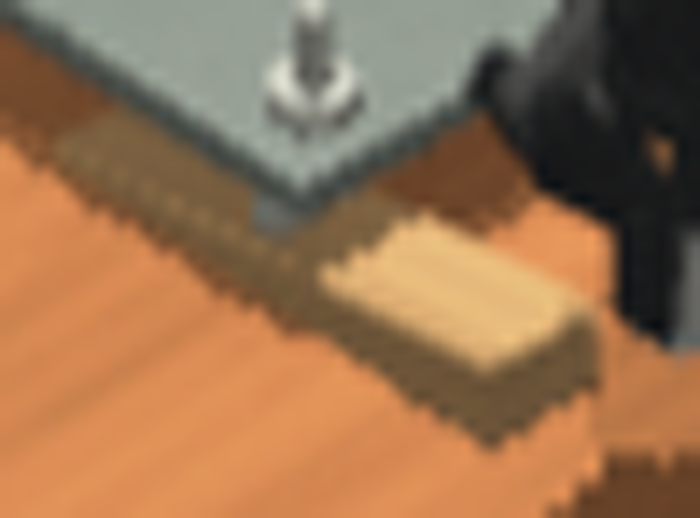

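```bash
python3 - <<'E'
from h import *
np.set_printoptions(precision=4,suppress=True)
d=pickle.load(open("im12.pkl","rb"));B=d["side"]
f=lambda x,y:((x+.5)/14-.5+295,(y+.5)/14-.5+225)
u=np.array([np.cos(-.048),np.sin(-.048)]);v=np.array([-u[1],u[0]])
l=plane(B,[f(488,370)],.024)[0];lb=plane(B,[f(492,447)],0)[0];r_=plane(B,[f(590,312)],.024)[0];w=plane(B,[f(312,100)],.048)[0]
t=plane(B,[f(55,150)],.004)[0]
for n,p in dict(l=l,lb=lb,r=r_,w=w,tipL=t).items(): print(n,p,(p-w)[:2]@u,(p-w)[:2]@v)
print("side yaw", np.arctan2(*(t-l)[[1,0]]), "heel yaw",-np.arctan2(*(l-r_)[:2]))
E
```

```text
l [0.483  0.0479 0.024 ] -0.07842589491385592 0.018558878013682237
lb [0.4826 0.0458 0.    ] -0.07870978764907484 0.016417812045909867
r [0.4805 0.0157 0.024 ] -0.07935739234092139 -0.013704914789470736
w [0.5605 0.0256 0.048 ] 0.0 0.0
tipL [0.6307 0.0416 0.004 ] 0.06934671850898456 0.01938326896846037
side yaw -0.04242127750606968 heel yaw -0.07686327546986363
```

The heel is square and centred, 79 mm in front of the foot. Lowering the shut fingers behind it and approaching.

Request:
move_arm([
  {"dx": 0, "dy": 0, "dz": 0.02, "rx": 0, "ry": 0, "rz": 0, "gripper": 0},
  {"dx": 0, "dy": 0, "dz": 0.04, "rx": 0, "ry": 0, "rz": 0, "gripper": 0},
  {"dx": 0, "dy": 0, "dz": 0.049, "rx": 0, "ry": 0, "rz": 0, "gripper": 0},
  {"dx": 0, "dy": 0, "dz": 0.049, "rx": 0, "ry": 0, "rz": 0, "gripper": 0},
  {"dx": 0, "dy": -0.005, "dz": 0.049, "rx": 0, "ry": 0, "rz": 0, "gripper": 0},
  {"dx": 0, "dy": -0.01, "dz": 0.049, "rx": 0, "ry": 0, "rz": 0, "gripper": 0},
  {"dx": 0, "dy": -0.015, "dz": 0.049, "rx": 0, "ry": 0, "rz": 0, "gripper": 0},
  {"dx": 0, "dy": -0.015, "dz": 0.049, "rx": 0, "ry": 0, "rz": 0, "gripper": 0},
])

```text
time_s: 22.12
position: [0.4535, 0.0301, 0.0075]
tool_rot: [-3.141, 0.0, -1.618]
contact_force: [-0.8, 0.6, 0.1]
width: 0.0
```

Request:
move_arm([
  {"dx": 0, "dy": -0.001, "dz": 0, "rx": 0, "ry": 0, "rz": 0, "gripper": 0},
  {"dx": 0, "dy": -0.003, "dz": 0, "rx": 0, "ry": 0, "rz": 0, "gripper": 0},
  {"dx": 0, "dy": -0.005, "dz": 0, "rx": 0, "ry": 0, "rz": 0, "gripper": 0},
  {"dx": 0, "dy": -0.006, "dz": 0, "rx": 0, "ry": 0, "rz": 0, "gripper": 0},
])

```text
time_s: 22.62
position: [0.459, 0.0298, 0.0073]
tool_rot: [-3.141, 0.0, -1.618]
contact_force: [-0.4, -0.8, -0.2]
width: 0.0001
```

Request:
move_arm([
  {"dx": 0, "dy": -0.002, "dz": 0, "rx": 0, "ry": 0, "rz": 0, "gripper": 0},
  {"dx": 0, "dy": -0.004, "dz": 0, "rx": 0, "ry": 0, "rz": 0, "gripper": 0},
  {"dx": 0, "dy": -0.006, "dz": 0, "rx": 0, "ry": 0, "rz": 0, "gripper": 0},
  {"dx": 0, "dy": -0.007, "dz": 0, "rx": 0, "ry": 0, "rz": 0, "gripper": 0},
])

```text
time_s: 23.12
position: [0.466, 0.0295, 0.0073]
tool_rot: [-3.142, -0.0, -1.618]
contact_force: [0.2, -0.4, 0.3]
width: 0.0003
```

Request:
move_arm([
  {"dx": 0, "dy": -0.001, "dz": 0, "rx": 0, "ry": 0, "rz": 0, "gripper": 0},
  {"dx": 0, "dy": -0.002, "dz": 0, "rx": 0, "ry": 0, "rz": 0, "gripper": 0},
  {"dx": 0, "dy": -0.003, "dz": 0, "rx": 0, "ry": 0, "rz": 0, "gripper": 0},
])

```text
time_s: 23.5
position: [0.4688, 0.0293, 0.0073]
tool_rot: [3.142, -0.0, -1.618]
contact_force: [-0.5, 0.0, 0.3]
width: 0.0001
```

Request:
move_arm([
  {"dx": 0, "dy": -0.001, "dz": 0, "rx": 0, "ry": 0, "rz": 0, "gripper": 0},
  {"dx": 0, "dy": -0.001, "dz": 0, "rx": 0, "ry": 0, "rz": 0, "gripper": 0},
])

```text
time_s: 23.75
position: [0.4699, 0.0293, 0.0073]
tool_rot: [-3.142, -0.0, -1.618]
contact_force: [-0.1, -0.2, -0.4]
width: -0.0
```

Request:
move_arm([
  {"dx": 0, "dy": -0.001, "dz": 0, "rx": 0, "ry": 0, "rz": 0, "gripper": 0},
  {"dx": 0, "dy": -0.001, "dz": 0, "rx": 0, "ry": 0, "rz": 0, "gripper": 0},
])

```text
time_s: 24.0
position: [0.4709, 0.0292, 0.0073]
tool_rot: [-3.142, -0.0, -1.618]
contact_force: [1.1, 0.4, 1.1]
width: 0.0001
```

Request:
move_arm([
  {"dx": 0, "dy": -0.001, "dz": 0, "rx": 0, "ry": 0, "rz": 0, "gripper": 0},
  {"dx": 0, "dy": -0.001, "dz": 0, "rx": 0, "ry": 0, "rz": 0, "gripper": 0},
])

```text
time_s: 24.25
position: [0.4719, 0.0292, 0.0073]
tool_rot: [-3.142, -0.0, -1.618]
contact_force: [-0.4, -0.1, -0.3]
width: 0.0002
```

Request:
move_arm([
  {"dx": 0, "dy": -0.001, "dz": 0, "rx": 0, "ry": 0, "rz": 0, "gripper": 0},
  {"dx": 0, "dy": -0.001, "dz": 0, "rx": 0, "ry": 0, "rz": 0, "gripper": 0},
])

```text
time_s: 24.5
position: [0.4727, 0.0291, 0.0073]
tool_rot: [3.141, -0.0, -1.618]
contact_force: [-0.1, 0.2, 0.8]
width: -0.0002
```

Request:
move_arm([
  {"dx": 0, "dy": -0.001, "dz": 0, "rx": 0, "ry": 0, "rz": 0, "gripper": 0},
  {"dx": 0, "dy": -0.001, "dz": 0, "rx": 0, "ry": 0, "rz": 0, "gripper": 0},
])

```text
time_s: 24.75
position: [0.4729, 0.0291, 0.0071]
tool_rot: [3.14, -0.0, -1.618]
contact_force: [-5.2, -0.3, 3.6]
width: -0.0
```

Contact with the heel. Small steps from here.

Request:
move_arm([
  {"dx": 0, "dy": -0.001, "dz": 0, "rx": 0, "ry": 0, "rz": 0, "gripper": 0},
  {"dx": 0, "dy": -0.001, "dz": 0, "rx": 0, "ry": 0, "rz": 0, "gripper": 0},
  {"dx": 0, "dy": -0.001, "dz": 0, "rx": 0, "ry": 0, "rz": 0, "gripper": 0},
])

```text
time_s: 25.12
position: [0.4732, 0.029, 0.007]
tool_rot: [3.139, -0.001, -1.618]
contact_force: [-7.0, 0.1, 4.6]
width: 0.0002
```

Request:
move_arm([
  {"dx": 0, "dy": -0.001, "dz": -0.0003, "rx": 0, "ry": 0, "rz": 0, "gripper": 0},
  {"dx": 0, "dy": -0.001, "dz": -0.0003, "rx": 0, "ry": 0, "rz": 0, "gripper": 0},
  {"dx": 0, "dy": -0.001, "dz": -0.0003, "rx": 0, "ry": 0, "rz": 0, "gripper": 0},
])

```text
time_s: 25.5
position: [0.4735, 0.0289, 0.007]
tool_rot: [3.137, -0.001, -1.618]
contact_force: [-7.8, 0.7, 4.3]
width: 0.0001
```

Request:
move_arm([
  {"dx": 0, "dy": -0.001, "dz": -0.0003, "rx": 0, "ry": 0, "rz": 0, "gripper": 0},
  {"dx": 0, "dy": -0.002, "dz": -0.0003, "rx": 0, "ry": 0, "rz": 0, "gripper": 0},
  {"dx": 0, "dy": -0.002, "dz": -0.0003, "rx": 0, "ry": 0, "rz": 0, "gripper": 0},
])

```text
time_s: 25.88
position: [0.4744, 0.0286, 0.0071]
tool_rot: [3.135, -0.001, -1.618]
contact_force: [-10.9, 1.3, 3.3]
width: -0.0006
```

Request:
move_arm([
  {"dx": 0, "dy": -0.001, "dz": 0, "rx": 0, "ry": 0, "rz": 0, "gripper": 0},
  {"dx": 0, "dy": -0.0015, "dz": -0.0002, "rx": 0, "ry": 0, "rz": 0, "gripper": 0},
  {"dx": 0, "dy": -0.0015, "dz": -0.0002, "rx": 0, "ry": 0, "rz": 0, "gripper": 0},
])

```text
time_s: 26.25
position: [0.4754, 0.0285, 0.0071]
tool_rot: [3.134, -0.002, -1.618]
contact_force: [-10.7, 0.9, 3.3]
width: 0.0
```

Request:
move_arm([
  {"dx": 0, "dy": -0.001, "dz": 0, "rx": 0, "ry": 0, "rz": 0, "gripper": 0},
  {"dx": 0, "dy": -0.0015, "dz": 0, "rx": 0, "ry": 0, "rz": 0, "gripper": 0},
  {"dx": 0, "dy": -0.0015, "dz": 0, "rx": 0, "ry": 0, "rz": 0, "gripper": 0},
])

```text
time_s: 26.62
position: [0.4756, 0.0284, 0.0071]
tool_rot: [3.132, -0.002, -1.617]
contact_force: [-14.6, 0.6, 8.7]
width: 0.0001
```

Request:
move_arm([
  {"dx": 0, "dy": 0, "dz": -0.0006, "rx": 0, "ry": 0, "rz": 0, "gripper": 0},
  {"dx": 0, "dy": 0, "dz": -0.0006, "rx": 0, "ry": 0, "rz": 0, "gripper": 0},
])

```text
time_s: 26.88
position: [0.4765, 0.0284, 0.0072]
tool_rot: [3.134, -0.002, -1.618]
contact_force: [-9.4, 1.1, -3.6]
width: -0.0002
```

```bash
python3 - <<'E'
from h import *
from workcell import readout,eyes
np.set_printoptions(precision=4,suppress=True)
F=[]
for i in range(2):
    a=eyes.get_image("top" if i else "side"); st=readout.observe(); F.append(st["contact_force"]); 
    if not i: b=a
print(np.array(F),st["position"],st["wrist_torque"])
cv2.imwrite("pics/s14.png",np.hstack([cv2.resize(b["img"][215:265,290:350],(480,400),interpolation=2)]))
E
```

```text
[[-9.0512  1.3832 -2.5486]
 [-9.5398  0.2134 -2.9292]] [0.4765 0.0283 0.0072] [0.227  2.0765 0.0216]
```

View pics/s14.png

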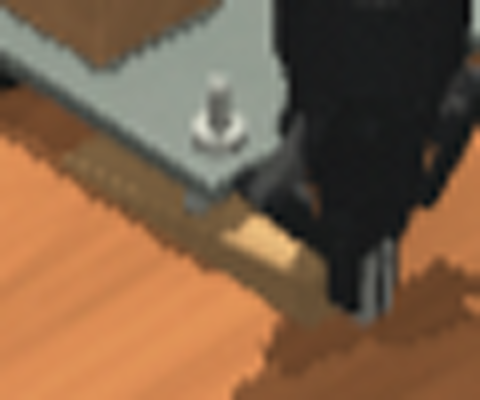

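Request:
move_arm([
  {"dx": 0, "dy": -0.001, "dz": 0, "rx": 0, "ry": 0, "rz": 0, "gripper": 0},
  {"dx": 0, "dy": -0.0015, "dz": 0, "rx": 0, "ry": 0, "rz": 0, "gripper": 0},
  {"dx": 0, "dy": -0.0015, "dz": 0, "rx": 0, "ry": 0, "rz": 0, "gripper": 0},
])

```text
time_s: 27.35
position: [0.4772, 0.0283, 0.0071]
tool_rot: [3.132, -0.002, -1.617]
contact_force: [-12.5, 1.7, 0.4]
width: 0.0001
```

Request:
move_arm([
  {"dx": 0, "dy": -0.001, "dz": -0.0001, "rx": 0, "ry": 0, "rz": 0, "gripper": 0},
  {"dx": 0, "dy": -0.001, "dz": -0.0001, "rx": 0, "ry": 0, "rz": 0, "gripper": 0},
  {"dx": 0, "dy": -0.001, "dz": -0.0001, "rx": 0, "ry": 0, "rz": 0, "gripper": 0},
])

```text
time_s: 27.72
position: [0.4781, 0.0282, 0.0072]
tool_rot: [3.132, -0.002, -1.618]
contact_force: [-12.3, 1.8, -1.0]
width: 0.0002
```

Request:
move_arm([
  {"dx": 0, "dy": -0.001, "dz": 0, "rx": 0, "ry": 0, "rz": 0, "gripper": 0},
  {"dx": 0, "dy": -0.001, "dz": 0, "rx": 0, "ry": 0, "rz": 0, "gripper": 0},
  {"dx": 0, "dy": -0.001, "dz": 0, "rx": 0, "ry": 0, "rz": 0, "gripper": 0},
])

```text
time_s: 28.1
position: [0.4782, 0.0282, 0.0071]
tool_rot: [3.13, -0.002, -1.617]
contact_force: [-14.6, 0.9, 2.1]
width: -0.0
```

Request:
move_arm([
  {"dx": 0, "dy": -0.001, "dz": -0.0001, "rx": 0, "ry": 0, "rz": 0, "gripper": 0},
  {"dx": 0, "dy": -0.001, "dz": -0.0001, "rx": 0, "ry": 0, "rz": 0, "gripper": 0},
  {"dx": 0, "dy": -0.001, "dz": -0.0001, "rx": 0, "ry": 0, "rz": 0, "gripper": 0},
])

```text
time_s: 28.48
position: [0.4791, 0.0281, 0.0072]
tool_rot: [3.13, -0.002, -1.617]
contact_force: [-15.4, 0.8, 2.8]
width: 0.0004
```

```bash
python3 - <<'E'
from h import *
from workcell import readout,eyes
np.set_printoptions(precision=4,suppress=True)
F=[]
for i in range(3):
    a=eyes.get_image("side"); st=readout.observe(); F.append(st["contact_force"])
print(np.array(F),st["position"])
E
```

```text
[[-14.4872   1.2899   2.2094]
 [-14.0537   0.6069   1.6879]
 [-14.88     1.2272   3.0007]] [0.4791 0.0281 0.0072]
```

Request:
move_arm([
  {"dx": 0, "dy": -0.001, "dz": -0.0001, "rx": 0, "ry": 0, "rz": 0, "gripper": 0},
  {"dx": 0, "dy": -0.0012, "dz": -0.0001, "rx": 0, "ry": 0, "rz": 0, "gripper": 0},
  {"dx": 0, "dy": -0.0012, "dz": -0.0001, "rx": 0, "ry": 0, "rz": 0, "gripper": 0},
])

```text
time_s: 29.0
position: [0.4797, 0.028, 0.0072]
tool_rot: [3.129, -0.003, -1.617]
contact_force: [-17.1, 1.6, 3.6]
width: -0.0
```

```bash
python3 - <<'E'
from h import *
from workcell import readout,eyes
np.set_printoptions(precision=4,suppress=True)
F=[]
for i in range(3):
    a=eyes.get_image("side"); st=readout.observe(); F.append(st["contact_force"])
print(np.array(F),st["position"])
E
```

```text
[[-15.8406   0.3979   3.8704]
 [-16.3369   0.7358   3.8404]
 [-16.8987   0.6385   3.7632]] [0.4797 0.028  0.0072]
```

The push reads a steady 16.4 N with little vertical load, so the wedge is tight. I'll stop here, back straight off and retract.

Request:
move_arm([
  {"dx": 0, "dy": 0.004, "dz": 0, "rx": 0, "ry": 0, "rz": 0, "gripper": 0},
  {"dx": 0, "dy": 0.01, "dz": 0, "rx": 0, "ry": 0, "rz": 0, "gripper": 0},
  {"dx": 0, "dy": 0.025, "dz": 0, "rx": 0, "ry": 0, "rz": 0, "gripper": 0},
  {"dx": 0, "dy": 0.04, "dz": -0.02, "rx": 0, "ry": 0, "rz": 0, "gripper": 0},
  {"dx": 0, "dy": 0.05, "dz": -0.05, "rx": 0, "ry": 0, "rz": 0, "gripper": 0},
  {"dx": 0.04, "dy": 0.05, "dz": -0.09, "rx": 0, "ry": 0, "rz": 0, "gripper": 0},
  {"dx": 0.09, "dy": 0.05, "dz": -0.13, "rx": 0, "ry": 0, "rz": 0, "gripper": 0},
  {"dx": 0.14, "dy": 0.05, "dz": -0.15, "rx": 0, "ry": 0, "rz": 0, "gripper": 0},
])

```text
time_s: 30.15
position: [0.4305, -0.1102, 0.1614]
tool_rot: [-3.137, -0.001, -1.617]
contact_force: [0.8, 0.6, -0.2]
width: 0.0002
```

Request:
move_arm([
  {"dx": 0.05, "dy": 0, "dz": 0, "rx": 0, "ry": 0, "rz": 0, "gripper": 0},
  {"dx": 0.1, "dy": 0, "dz": 0, "rx": 0, "ry": 0, "rz": 0, "gripper": 0},
  {"dx": 0.15, "dy": 0, "dz": 0, "rx": 0, "ry": 0, "rz": 0, "gripper": 0},
  {"dx": 0.2, "dy": 0, "dz": 0, "rx": 0, "ry": 0, "rz": 0, "gripper": 0},
  {"dx": 0.24, "dy": 0, "dz": 0, "rx": 0, "ry": 0, "rz": 0, "gripper": 0},
  {"dx": 0.24, "dy": 0, "dz": 0, "rx": 0, "ry": 0, "rz": 0, "gripper": 0},
  {"dx": 0.24, "dy": 0, "dz": 0, "rx": 0, "ry": 0, "rz": 0, "gripper": 0},
])

```text
time_s: 31.02
position: [0.4186, -0.3478, 0.1589]
tool_rot: [-3.141, 0.0, -1.618]
contact_force: [0.5, -0.4, 0.2]
width: -0.0001
```

```bash
python3 - <<'E'
from h import *
from workcell import readout,eyes
b=eyes.get_image("side");a=eyes.get_image("top")
pickle.dump(dict(top=a,side=b),open("im15.pkl","wb"))
st=readout.observe();print(st["time_s"],st["position"],st["contact_force"])
cv2.imwrite("pics/t15.png",a["img"]);
cv2.imwrite("pics/s15.png",np.hstack([cv2.resize(b["img"][205:265,290:350],(400,400),interpolation=2),cv2.resize(a["img"][200:280,310:390],(400,400),interpolation=2)]))
E
```

```text
31.125 [ 0.41897555 -0.34726435  0.15909572] [0.45383132 0.06070151 0.37133152]
```

View pics/s15.png

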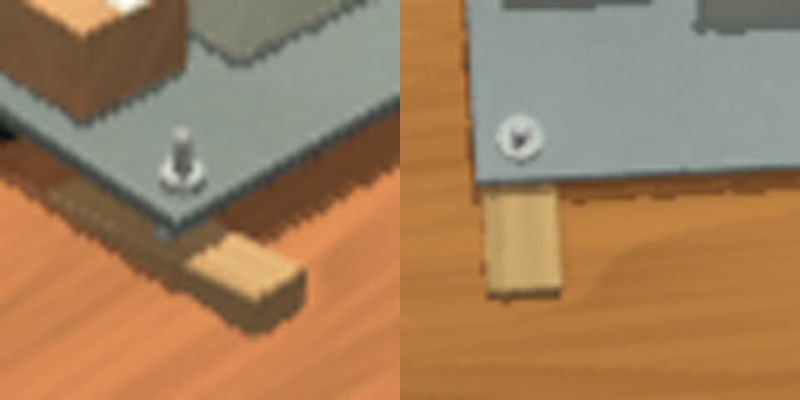

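View pics/t15.png

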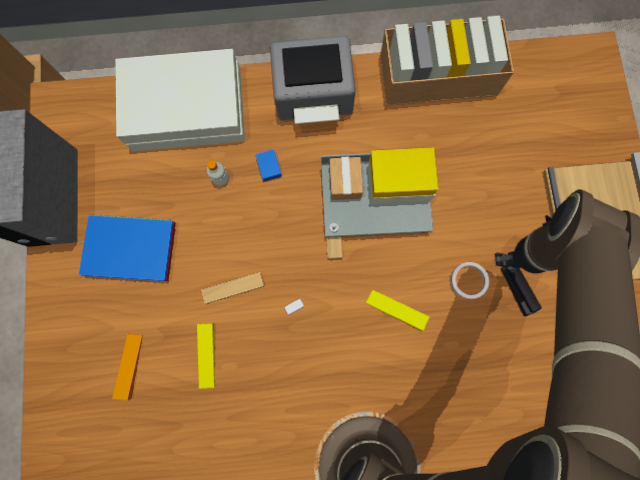

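The wedge sits straight under the foot (heel at top-view px (335,257)), and the other items have not moved. One last check compares before and after for lift and alignment.

```bash
python3 - <<'E'
from h import *
np.set_printoptions(precision=4,suppress=True)
d0=pickle.load(open("im0.pkl","rb"));d=pickle.load(open("im15.pkl","rb"));A=d["top"];B=d["side"]
f=lambda x,y:(310+(x+.5)/5-.5,200+(y+.5)/5-.5)
l=plane(A,[f(88,293)],.024)[0];r_=plane(A,[f(160,291)],.024)[0];w=plane(A,[f(119,137)],.048)[0]
g=lambda x,y:((x+.5)/5-.5+310,(y+.5)/5-.5+200)
u=np.array([np.cos(-.048),np.sin(-.048)]);v=np.array([-u[1],u[0]])
m=(l+r_)/2;print("heel",l,r_,"rel foot",(m-w)[:2]@u,(m-w)[:2]@v,"heel yaw",-np.arctan2(*(l-r_)[:2]))
for n,(x0,x1,y0,y1) in dict(washer=(307,326,218,236)).items():
    p=[cv2.cvtColor(z["side"]["img"][y0:y1,x0:x1],cv2.COLOR_BGR2GRAY).astype(np.float32) for z in(d0,d)]
    print(n,cv2.phaseCorrelate(p[0],p[1],cv2.createHanningWindow(p[0].shape[::-1],cv2.CV_32F)))
print("px per mm up", proj(B,[.562,.022,.049])-proj(B,[.562,.022,.048]))
E
```

```text
heel [0.49   0.0442 0.024 ] [0.4877 0.0088 0.024 ] rel foot -0.07286552784202602 0.0008584554982165224 heel yaw -0.06698452196941576
washer ((0.2433891890955877, -0.04568547012075541), 1.0092275963889228)
px per mm up [[ 0.005  -0.2435]]
```

```bash
python3 - <<'E'
from workcell import r
print(r.close_job())
E
```

```text
the job is handed in; nothing more can be done
None
```

The wedge is jammed tight under the short foot and the job is handed in, at about 31 s of the 61 s allowed. I carried the wedge to the front of the foot and slid it in thin end first, flat on the counter. I pushed the last few millimetres on its heel with shut fingers, stopped at a steady 16.4 N, backed straight off and moved the arm clear.

**Last checks:**
- **Position:** the heel is 73 mm in front of the foot and within 1 mm of its centreline. It is about 1° off square, which is within what the pixels can resolve.
- **Everything else:** the batten, the other items and the stand look unmoved from above.
- **Lift:** the screw head moved under 0.1 pixel upward, which suggests well under 1 mm. At about 0.24 pixel per mm, the pictures cannot confirm it precisely.

**What disagreed:**
- **Gripped push:** pushing with the wedge gripped gave misleading vertical forces, up to 14 N, so I released it and switched to the heel push. During the heel push about 9 N of downward load showed briefly, and I eased it off. About 4 N of downward load remained at the final reading, so the actual wedging force is probably nearer 15 N.
- **Cameras:** the two views differed by 3–5 mm sideways. I aligned the wedge to the foot mainly by the top view.

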